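# Stand two expansion cards on the sloped inspection stand

## Robot

A 7-joint arm with a two-finger parallel gripper is mounted at the origin on the work surface. World frame = base frame: x ahead of the robot, y to its left, z up, the work surface at z = 0. Lengths are in m, angles in rad, forces in N, time in s.
With the tool pointing down it reaches from about 0.4 to 0.85 m from the base axis. Payload 10.4 kg.
Tool frame: the origin (TCP) lies midway between the tips of the shut fingers; the grasp point (between the pads) lies 19 mm behind it (manip.tcp_to_grasp is the distance from the TCP to the grasp point, in m); x points along the fingers, y is the direction in which the jaws open and shut, and the axes are right-handed (so a half turn about x gives the same grasp; the last joint's range is limited). The gripper opens to 85 mm and grips with 20 to 120 N. Pads are 22 mm wide; open, the fingers measure 114 mm over their backs; the gripper's body (76 mm by 85 mm) begins 54 mm behind the grasp point. The pads swing forward as they close: fully open they stand 13 mm farther back than shut.
Start: joints at [-1.212, 0.332, -0.065, 1.46, 0.022, 1.35, -0.088], TCP at [0.233, 0.58, 0.231] pointing down, gripper open.
Joint ranges: [-2.6, 2.6], [-0.5, 2.12], [-1.47, 1.34], [0.16, 2.42], [-1.27, 4.41], [0.06, 2.06], [-2.6, 2.6]. Speed limits (rad/s): [2.22, 2.22, 2.79, 2.79, 3.14, 3.14, 3.14].

## Interface

Orientations are given as a unit quaternion [x, y, z, w].
In Python, from workcell import monitor, viewer, manip gives the robot as it stands. The module is installed in compiled form; this text tells all that it offers.
- The arm moves only by the tool send_rows, never from a script. Its arguments are lists of equal length, an entry for each row: "grip": the closure in counts, from 0 (fully open) to 255 (shut); "offset": the shift along the tool's x, y, z in mm, a list of three; "twist": the turn about the tool's x in degrees. In form: {"grip": [grip, ...], "offset": [[tx, ty, tz], ...], "twist": [twist, ...]}. A call has exactly 5 rows; each row is the pose to reach, as a shift and turn from the pose commanded when the call began, along the tool's axes at that moment; what a row does not reach only later rows make up. A row lasts 1/12 s, in which the tool goes at most 41.7 mm and 7.16 degrees, less where a joint would pass 70% of its speed; a pose out of reach is approached as far as the arm can. A call with a gripper value outside its range is refused whole. The fingers move at their own pace and stop on an object; "newtons" is the grip in N (left out, the last holds). Time passes only in rows, so rows that repeat a pose let the fingers close, or fill a call up. It gives the time, the measured TCP pose, the force and the opening at its end, in the units of the state.
- monitor.get_obs(): the state, without advancing time (a new reading comes with each control period).
- viewer.camera(name): name is "scene" or "top" or "wrist"; returns (picture, depth): 480x640x3 uint8, blue, green, red; 480x640 float32, m along the optical axis (not along the pixel's ray), 0 where there is no reading.
- viewer.camera_model(name): a dict with "camera_matrix" (3x3 intrinsics, pixels), "distortion" ([k1, k2, p1, p2, k3] as OpenCV has them; the pictures are not rectified), "R" (3x3) and "t" (3): a world point X has camera coordinates R X + t; the wrist camera has in their place "mount" (4x4, takes a point from camera to tool coordinates, whose origin is the TCP and whose axes are the tool frame's). Camera axes: x right, y down, z forward; pixel columns grow to the right and rows downward; lengths in m; the calibration is good to about 2 mm. A picture is of the moment at which its call begins: read the wrist's pose just before it. camera_model takes no time and is no camera call.
- manip.hand_in(): hands the job in, once; it reports no verdict.
Trained networks look in the newest picture that a camera, given by its name, has taken for a name from the list of things; names that differ only in an ending like _2 or _b are one class to them, and where a whole thing is asked for, a point or a joint stands for the part that bears it (a point fixed in the world has none). Each returns a list of dicts, best first, with "score" (0 to 1); they miss things now and then, are a little off and sometimes report something else, mostly with a low value. They report only what shows in the picture. A call takes as long as a camera call. They do not tell look-alikes from the thing itself.
- viewer.recognise(target, camera): "box" ([left, top, width, height] in pixels, round what is visible of it).
- viewer.regions_of(target, camera): "region" (480x640 bool, what is visible of it) and "box" ([left, top, width, height] in pixels, round what is visible of it).
- viewer.spot_point(target, camera): "position" ([column, row] in pixels: a listed point, or the origin of a listed thing).
The state is a dict: "clock": time; "joint_pos": joint angles; "joint_velocities": joint speeds; "tau": joint torques, N m; "position": TCP position; "ee_rot": TCP orientation; "ft_force": force on the tool from outside, world axes, zero at the start; "torque": the same for the moment, N m; "grip_width": opening from 0.0 (shut) to 1.0 (fully open).
Only numpy, scipy, OpenCV 4.12 (cv2) and the standard library are available. Lean on these libraries where they do the work, as an engineer would, in place of code of your own. Each camera call takes 0.05 s, during which the arm holds its last target.

## Task

Lay the wider expansion card and then the narrower one on the sloped stand, fins up, the wider on the left half and the narrower on the right half (left and right as the robot sees it). Slide each one gently down the slope until you feel it stop, its contact edge fully home under the hooked lip and square to it, then let go; do not force the stand or jam the cards, and leave everything else on the bench alone.

Things in the scene. Friction and masses are not known exactly. Their poses are not given: they have to be found in the camera images.
- wide_mid (a point): Wider card, loose, about 0.26 kg: black board 80 (x) by 90 (y) by 5 mm, on it one finned aluminium heat sink 58 (x) by 56 (y) by 32 mm high; 37 mm high in all. Point: middle of the heat sink, half-way up the card (18.5 mm above its underside). z: up out of the fins; x: away from the contact edge, which lies 51 mm off in -x. The outer fins (y = +28, -28 mm) are solid: pinch there.
- wide_edge (a point): Wider card: middle of its contact edge (the edge with a brass strip), on the underside; the board reaches 80 mm in +x and 45 mm to either side from here. Same axes as wide_mid.
- narrow_mid (a point): Narrower card, loose, about 0.18 kg: black board 80 (x) by 66 (y) by 5 mm, heat sink 58 (x) by 40 (y) by 32 mm high; 37 mm high in all. Point: middle of the heat sink, 18.5 mm above the underside. z: up out of the fins; x: away from the contact edge, which lies 51 mm off in -x. Pinch the outer fins (y = +20, -20 mm).
- narrow_edge (a point): Narrower card: middle of its contact edge (brass strip), on the underside; the board reaches 80 mm in +x and 33 mm to either side. Same axes as narrow_mid.
- rest: Sloping cork-faced plate of the stand, 250 mm wide (y), 120 mm long (x), slope 26 to 37 degrees, kept by a stiff hinge. Origin: on the face, on its centre line, at the inner face of the bottom lip, 44 mm above the bench. x: up the slope; y: along the lip to the left, looking up the slope; z: out of the face. Grippy: a card stays where let go. Home: contact edge at x = 0.
- lip (a point): The hooked bottom lip, 250 mm long: point under its hook at the back of the slot (rest x = 0, y = 0, z = 5.5 mm; same axes as rest). Wall at x = -6 to 0; on it a 3 mm plate reaches up the slope to x = 9 mm, leaving a slot 11 mm high over the face. Lay a card flat higher up, then slide it down into the slot.
- rest_top (a point): Middle of the face's top edge (rest x = 120 mm, same axes as rest). A rib 4 mm wide and 6 mm high runs up the centre line from x = 10 to 118 mm and parts the left half (y > 0) from the right half (y < 0).
There are look-alikes about, which are no part of the job. What is shaped like the part that bears wide_mid but pink is not meant. What is shaped like the part that bears narrow_mid but blue is not meant.

How it is judged:
By the outcome, as a careful person would: the job done as asked, in the order asked, and still so for the second after the job is handed in, with the robot touching nothing.
It also fails if it takes over 66 s, if anything falls off the work surface, if the arm or the gripper's body presses on something with over 40 N, if the wrist force passes 120 N, or if a joint passes its speed limit or range.

## Working session

There is one attempt and no reset: what is moved stays moved. The work goes in short steps, Python scripts to look and compute and a tool call to move; the robot and the scene stay as the last step left them, time stands still between calls to the robot, and variables do not carry over. Pictures are saved under pics/ and viewed, and the job is handed in when it is done.

Besides the shell and the picture viewer there is one more tool, called after "Emit:" as name([rows], argument=value, ...), one row to a line, values as JSON. send_rows: Moves the arm, as the interface text tells. Its arguments: {"type":"object","properties":{"grip":{"type":"array","items":{"type":"number"}},"offset":{"type":"array","items":{"type":"array","items":{"type":"number"}}},"twist":{"type":"array","items":{"type":"number"}},"newtons":{"type":"number"}},"required":["grip","offset","twist"]}

```bash
mkdir -p pics; ls; python3 - <<'E'
from workcell import monitor, viewer, manip
import cv2,numpy as np
o=monitor.get_obs()
for k,v in o.items(): print(k,np.round(v,4))
print(manip.tcp_to_grasp)
for c in("scene","top"):
    im,d=viewer.camera(c); cv2.imwrite(f"pics/{c}0.png",im); np.save(f"pics/{c}0.npy",d)
    m=viewer.camera_model(c); print(c,{k:np.round(v,4).tolist() for k,v in m.items()})
print(viewer.camera_model("wrist"))
E
```

```text
pics
clock 0.0
joint_pos [-1.2116  0.3329 -0.0647  1.4609  0.0216  1.3499 -0.0885]
joint_velocities [ 0.0013 -0.0006 -0.0004 -0.0009 -0.0007  0.0004  0.0001]
tau [-1.50000e-03 -6.25460e+01  4.83000e-02 -3.91592e+01  1.61000e-02
  1.00000e-02 -0.00000e+00]
position [0.2328 0.5796 0.2305]
ee_rot [ 0.1337  0.6943 -0.1347  0.6942]
ft_force [-0.5344 -0.6261  0.4473]
torque [ 0.0249  0.0018 -0.0025]
grip_width 0.9958
0.0187
scene {'camera_matrix': [[527.7209, 0.0, 320.5331], [0.0, 527.7209, 233.2844], [0.0, 0.0, 1.0]], 'distortion': [-0.1508, 0.0, 0.0, 0.0, 0.0], 'R': [[-0.5844, 0.8113, -0.0173], [0.485, 0.3321, -0.809], [-0.6506, -0.4812, -0.5875]], 't': [0.3209, -0.1446, 1.1835]}
top {'camera_matrix': [[457.6069, 0.0, 317.9259], [0.0, 457.6069, 245.4533], [0.0, 0.0, 1.0]], 'distortion': [-0.1014, 0.0, 0.0, 0.0, 0.0], 'R': [[0.0048, -0.9995, 0.032], [-0.9833, -0.0105, -0.1815], [0.1818, -0.0306, -0.9829]], 't': [-0.0678, 0.5143, 0.7853]}
{'camera_matrix': array([[375.96415476,   0.        , 318.22040735],
       [  0.        , 375.96415476, 242.83051498],
       [  0.        ,   0.        ,   1.        ]]), 'distortion': array([0.0013262, 0.       , 0.       , 0.       , 0.       ]), 'mount': array([[-1.46048684e-04, -2.66130461e-01,  9.63937009e-01,
        -1.42907447e-01],
       [ 9.99999708e-01, -7.61893428e-04, -5.88362175e-05,
        -5.46941474e-04],
       [ 7.50075381e-04,  9.63936719e-01,  2.66130495e-01,
        -6.69704104e-02],
       [ 0.00000000e+00,  0.00000000e+00,  0.00000000e+00,
         1.00000000e+00]])}
```

View pics/top0.png

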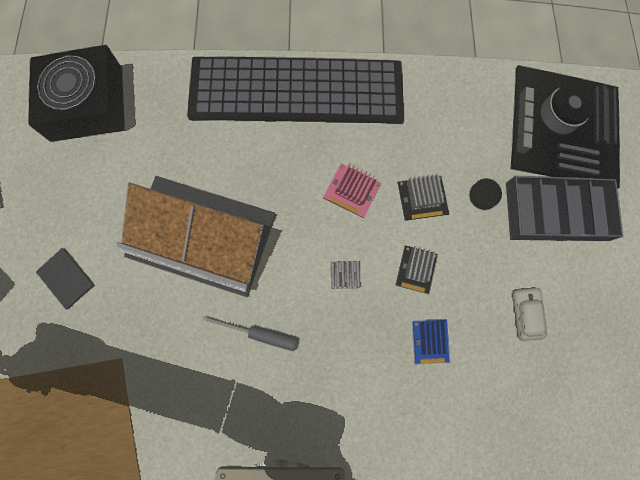

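View pics/scene0.png

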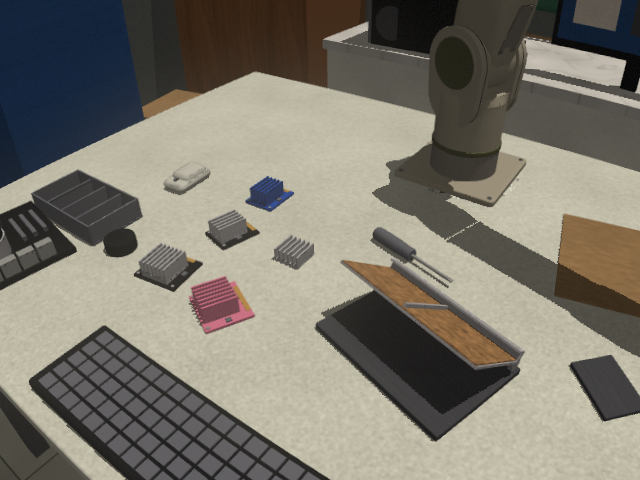

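The top view shows the wide black card at (423,197), the narrow one at (417,269), and the stand at (195,235) with its lip facing the robot. The pink card (353,190), the blue card (431,341) and a bare heat sink (346,274) are not part of the job. Next I'll get metric poses.

```bash
cat > h.py <<'E'
from workcell import monitor, viewer, manip
import cv2,numpy as np
from scipy.spatial.transform import Rotation as Rn
def ext(c,obs=None):
    m=viewer.camera_model(c)
    if c=="wrist":
        T=np.eye(4);T[:3,:3]=Rn.from_quat(obs["ee_rot"]).as_matrix();T[:3,3]=obs["position"]
        W=T@m["mount"]; R=W[:3,:3].T; return m,R,-R@W[:3,3]
    return m,np.array(m["R"]),np.array(m["t"])
def back(c,px,z,obs=None):
    m,R,t=ext(c,obs); px=np.asarray(px,float).reshape(-1,1,2)
    n=cv2.undistortPoints(px,np.array(m["camera_matrix"]),np.array(m["distortion"])).reshape(-1,2)
    P=np.c_[n,np.ones(len(n))]*np.asarray(z).reshape(-1,1)
    return (P-t)@R
def ray(c,px,obs=None):
    m,R,t=ext(c,obs); d=back(c,px,1.0,obs)[0]; o=-R.T@t; d=d-o; return o,d/np.linalg.norm(d)
def proj(c,X,obs=None):
    m,R,t=ext(c,obs)
    return cv2.projectPoints(np.asarray(X,float).reshape(-1,1,3),cv2.Rodrigues(R)[0],t,np.array(m["camera_matrix"]),np.array(m["distortion"]))[0].reshape(-1,2)
def cloud(c,d,mask,obs=None):
    r,cc=np.nonzero(mask&(d>0)); return back(c,np.c_[cc,r],d[r,cc],obs)
def tri(rs):
    A=np.zeros((3,3));b=np.zeros(3)
    for o,v in rs:
        M=np.eye(3)-np.outer(v,v);A+=M;b+=M@o
    return np.linalg.solve(A,b)
E
python3 - <<'E'
from h import *
for c in("top","scene"):
    im,d=viewer.camera(c)
    for n in("wide_mid","wide_edge","narrow_mid","narrow_edge","rest","lip","rest_top"):
        for r in viewer.spot_point(n,c)[:4]:
            p=r["position"]; u=np.clip(np.round(p).astype(int),0,[639,479]); o,v=ray(c,p)
            zz={"wide_mid":.0185,"narrow_mid":.0185,"rest":.044,"lip":.048,"rest_top":.11}.get(n,0.0)
            X=o+v*(zz-o[2])/v[2]
            print(c,n,round(r["score"],2),np.round(p,1),"plane",np.round(X,4),"depth",np.round(back(c,p,d[u[1],u[0]])[0],4))
m=0
E
```

```text
top wide_mid 0.82 [352.2 184.3] plane [ 0.6419 -0.1309  0.0185] depth [ 0.6455 -0.1321  0.0076]
top wide_mid 0.58 [426.9 192.6] plane [ 0.6278 -0.2778  0.0185] depth [ 0.6227 -0.2732  0.0349]
top wide_edge 0.9 [425.4 218.5] plane [ 0.5801 -0.2777  0.    ] depth [ 0.5804 -0.278  -0.0012]
top wide_edge 0.86 [341.9 206.1] plane [ 0.6028 -0.1121  0.    ] depth [ 0.6013 -0.1117  0.0054]
top narrow_mid 0.88 [417.7 266.1] plane [ 0.4825 -0.2541  0.0185] depth [ 0.483  -0.2551  0.0148]
top narrow_mid 0.81 [434.3 340.5] plane [ 0.3435 -0.2813  0.0185] depth [ 0.3438 -0.2778  0.0307]
top narrow_edge 0.79 [432.6 360.5] plane [ 0.3059 -0.2823  0.    ] depth [ 0.3062 -0.281   0.0046]
top narrow_edge 0.72 [414.6 290. ] plane [ 0.4388 -0.2513  0.    ] depth [ 0.4385 -0.2505  0.0032]
top rest 0.66 [180.3 268.8] plane [0.4698 0.1855 0.044 ] depth [0.4682 0.1821 0.0565]
top lip 0.71 [186.4 267.2] plane [0.4723 0.1734 0.048 ] depth [0.471  0.1708 0.0582]
top rest_top 0.57 [192.8 200.9] plane [0.5787 0.153  0.11  ] depth [0.6065 0.1777 0.0124]
scene wide_mid 0.83 [214.3 302.1] plane [ 0.6443 -0.136   0.
[... 204 characters left out ...]
depth [ 0.6063 -0.2535  0.0353]
scene narrow_mid 0.75 [228.5 226.5] plane [ 0.4815 -0.261   0.0185] depth [ 0.4989 -0.2413  0.0365]
scene narrow_mid 0.73 [267.  195.1] plane [ 0.3558 -0.2733  0.0185] depth [ 0.3682 -0.2617  0.0289]
scene narrow_edge 0.79 [281.8 189.2] plane [ 0.2977 -0.2831  0.    ] depth [ 0.3227 -0.2612  0.02  ]
scene narrow_edge 0.78 [250.7 223.6] plane [ 0.4318 -0.2519  0.    ] depth [ 0.4345 -0.2491  0.0026]
scene rest 0.84 [446.9 308.1] plane [0.4764 0.1765 0.044 ] depth [0.4854 0.1794 0.0528]
scene lip 0.61 [448.2 305. ] plane [0.4735 0.1766 0.048 ] depth [0.4736 0.1766 0.0481]
scene rest_top 0.97 [402.1 306.4] plane [0.5734 0.1491 0.11  ] depth [0.5726 0.1488 0.1091]
```

```bash
python3 - <<'E'
from h import *
for c in("top","scene"):
    im,d=viewer.camera(c)
    rs=viewer.regions_of("rest",c)
    for r in rs: print(c,r["score"],r["box"])
    hsv=cv2.cvtColor(im,cv2.COLOR_BGR2HSV)
    cork=(hsv[...,0]<20)&(hsv[...,1]>90)
    x,y,w,h=map(int,rs[0]["box"]); bb=np.zeros(cork.shape,bool); bb[y:y+h,x:x+w]=1
    cork&=bb
    k=cv2.erode(cork.astype(np.uint8),np.ones((5,5)))>0
    P=cloud(c,d,k)
    for _ in range(4):
        ce=np.median(P,0);u,s,vt=np.linalg.svd(P-P.mean(0),full_matrices=False);n=vt[2]*np.sign(vt[2][2]);r=(P-P.mean(0))@n;P=P[abs(r)<max(2*np.std(r),.001)]
    c0=P.mean(0)
    print(c,len(P),"n",n.round(4),"c",c0.round(4),"slope",np.degrees(np.arccos(n[2])).round(2),"downdir yaw",np.degrees(np.arctan2(-n[1],-n[0])).round(2),"rms",r.std())
    # corners of cork outline
    cs,_=cv2.findContours((cork).astype(np.uint8),cv2.RETR_EXTERNAL,cv2.CHAIN_APPROX_NONE)
    pts=np.vstack([q for q in cs if len(q)>60]); hull=cv2.convexHull(pts)
    q=cv2.approxPolyDP(hull,6,True).reshape(-1,2)
    o=[]
    for p in q:
        oo,v=ray(c,p); X=oo+v*((c0-oo)@n)/(v@n); o.append(X); print(p,X.round(4))
    for a in range(len(o)): print("len",np.linalg.norm(o[a]-o[a-1]).round(4), ((o[a]-o[a-1])/np.linalg.norm(o[a]-o[a-1])).round(3))
E
```

```text
top 0.66 [115.1, 187.9, 147.1, 102.3]
top 5772 n [-0.523   0.1607  0.8371] c [0.5283 0.163  0.0785] slope 33.17 downdir yaw -17.08 rms 0.0009346102874480761
[129 187] [0.6043 0.2683 0.1057]
[261 225] [0.5378 0.0348 0.109 ]
[247 283] [0.4453 0.0632 0.0457]
[122 242] [0.5177 0.2964 0.0462]
len 0.1088 [ 0.796 -0.258  0.547]
len 0.2429 [-0.274 -0.962  0.013]
len 0.1156 [-0.8    0.245 -0.547]
len 0.2442 [0.297 0.955 0.002]
scene 0.84 [340.4, 258.9, 184.4, 111.5]
scene 2816 n [-0.5225  0.1607  0.8374] c [0.5376 0.1806 0.0822] slope 33.14 downdir yaw -17.09 rms 0.00043326862562741766
[343 260] [0.5381 0.034  0.1107]
[392 268] [0.4438 0.0653 0.0458]
[515 359] [0.5187 0.2957 0.0484]
[473 363] [0.6131 0.2639 0.1134]
len 0.2418 [-0.31  -0.951 -0.011]
len 0.1187 [-0.795  0.264 -0.547]
len 0.2423 [0.309 0.951 0.01 ]
len 0.1189 [ 0.794 -0.267  0.546]
```

Emit:
send_rows([
  [0,0,0],
  [-5,0,0],
  [-10,0,0],
  [-20,0,0],
  [-20,0,0],
], grip=[0,0,0,0,0], twist=[0,0,0,0,0], newtons=20)

```text
clock: 1.52
position: [0.2332, 0.5809, 0.2541]
ee_rot: [0.135, 0.694, -0.133, 0.694]
ft_force: [0.1, 0.5, 0.6]
grip_width: 0.998
```

```bash
cat >> h.py <<'E'
def move(target,yaw=None):
    """world TCP target -> offset mm in tool axes, twist deg; yaw: world angle of tool y axis (mod 180)"""
    o=monitor.get_obs(); R=Rn.from_quat(o["ee_rot"]).as_matrix()
    off=R.T@(np.array(target)-o["position"])*1000
    y=np.degrees(np.arctan2(R[1,1],R[0,1]))
    print("tool x",R[:,0].round(3),"y yaw",y.round(2),"pos",np.round(o["position"],4),"off",off.round(1),"grip",o["grip_width"],"ft",np.round(o["ft_force"],1),"t",o["clock"])
    if yaw is not None:
        d=(yaw-y+90)%180-90; print("twist",(-d if R[2,0]<0 else d).round(2), "+-180 alt")
E
python3 -c "
from h import *
move([.56,-.27,.25],99)
o=monitor.get_obs();print(Rn.from_quat(o['ee_rot']).as_matrix().round(3))"
```

```text
tool x [ 0.001  0.003 -1.   ] y yaw 68.12 pos [0.2332 0.5809 0.2541] off [   1.6 -667.8  620.4] grip 0.9982851649481655 ft [0.1 0.5 0.6] t 1.5167
twist -30.88 +-180 alt
[[ 0.001  0.373  0.928]
 [ 0.003  0.928 -0.373]
 [-1.     0.003 -0.   ]]
```

Emit:
send_rows([
  [0,-26,24],
  [0,-53,49],
  [0,-79,73],
  [0,-106,98],
  [0,-132,123],
], grip=[0,0,0,0,0], twist=[0,0,0,0,0])

```text
clock: 1.93
position: [0.2982, 0.4101, 0.2517]
ee_rot: [0.134, 0.694, -0.134, 0.694]
ft_force: [0.7, 0.2, 0.4]
grip_width: 1.001
```

Emit:
send_rows([
  [0,-26,24],
  [0,-53,49],
  [0,-79,73],
  [0,-106,98],
  [0,-132,123],
], grip=[0,0,0,0,0], twist=[0,0,0,0,0])

```text
clock: 2.35
position: [0.3632, 0.2417, 0.2519]
ee_rot: [0.135, 0.694, -0.134, 0.694]
ft_force: [2.3, -0.3, -0.5]
grip_width: 0.998
```

Emit:
send_rows([
  [0,-26,24],
  [0,-53,49],
  [0,-79,73],
  [0,-106,98],
  [0,-132,123],
], grip=[0,0,0,0,0], twist=[0,0,0,0,0])

```text
clock: 2.77
position: [0.4282, 0.0732, 0.252]
ee_rot: [0.135, 0.694, -0.134, 0.695]
ft_force: [0.2, -0.4, 0.8]
grip_width: 1.0
```

Emit:
send_rows([
  [0,-26,24],
  [0,-53,49],
  [0,-79,73],
  [0,-106,98],
  [0,-132,123],
], grip=[0,0,0,0,0], twist=[0,0,0,0,0])

```text
clock: 3.18
position: [0.4932, -0.0952, 0.2521]
ee_rot: [0.134, 0.694, -0.134, 0.695]
ft_force: [1.5, -0.2, -0.2]
grip_width: 0.999
```

Emit:
send_rows([
  [0,-26,24],
  [0,-53,49],
  [0,-79,73],
  [0,-106,98],
  [0,-132,123],
], grip=[0,0,0,0,0], twist=[-6,-12,-18,-24,-31])

```text
clock: 3.6
position: [0.5554, -0.2542, 0.2519]
ee_rot: [-0.046, 0.705, 0.046, 0.706]
ft_force: [0.2, 1.9, 2.4]
grip_width: 0.994
```

```bash
python3 - <<'E'
from h import *
move([.56,-.27,.25],99)
o=monitor.get_obs(); print(o["joint_pos"])
im,d=viewer.camera("wrist"); cv2.imwrite("pics/w1.png",im); np.save("pics/w1d.npy",d)
import pickle; pickle.dump(o,open("pics/w1o.pkl","wb"))
for n in("wide_mid","wide_edge","narrow_mid","narrow_edge"):
  for r in viewer.spot_point(n,"wrist")[:4]: 
    p=r["position"];oo,v=ray("wrist",p,o);z=.0185 if "mid" in n else 0
    print(n,round(r["score"],2),np.round(p,1),(oo+v*(z-oo[2])/v[2]).round(4))
E
```

```text
tool x [ 0.001  0.    -1.   ] y yaw 97.53 pos [ 0.5554 -0.2542  0.2519] off [  1.9 -16.3   2.5] grip 0.9938108454147668 ft [0.2 1.9 2.4] t 3.6
twist -1.47 +-180 alt
[-0.21518828  0.34113556  0.73376003  1.50517626 -0.23079804  1.38281607
  2.23501034]
wide_mid 0.93 [414.1 302.3] [ 0.6449 -0.1382  0.0185]
wide_mid 0.78 [288.4 273.9] [ 0.6302 -0.2771  0.0185]
wide_edge 0.96 [438.6 260.9] [ 0.6004 -0.115   0.    ]
wide_edge 0.86 [292.5 229.1] [ 0.5855 -0.2789  0.    ]
narrow_mid 0.76 [326.7 134.4] [ 0.4837 -0.2561  0.0185]
narrow_edge 0.75 [340.4  90.1] [ 0.4405 -0.2481  0.    ]
```

View pics/w1.png

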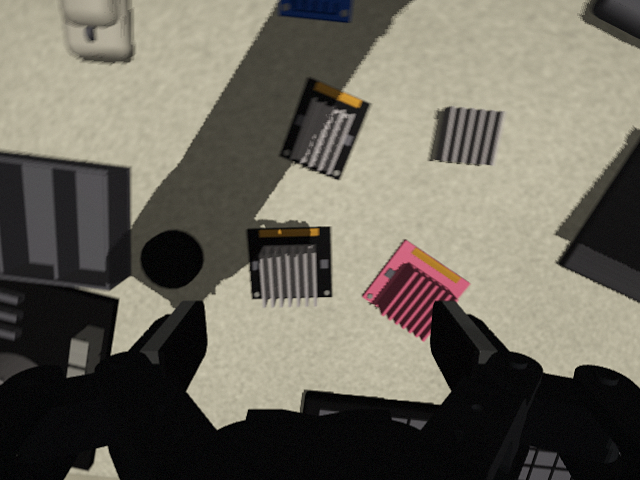

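```bash
cat >> h.py <<'E'
from scipy.optimize import least_squares
def model(p,W):
    """p=edge x,y,yaw(deg) ; returns board top corners, sink top corners (z up, flat on bench)"""
    a=np.radians(p[2]);R=np.array([[np.cos(a),-np.sin(a)],[np.sin(a),np.cos(a)]])
    b=W/2; s=28 if W==90 else 20
    B=np.array([[0,b],[0,-b],[80,-b],[80,b]])/1e3; S=np.array([[22,s],[22,-s],[80,-s],[80,s]])/1e3
    f=lambda q,z:np.c_[q@R.T+np.array(p[:2]),np.full(4,z)]
    return f(B,.005),f(S,.037)
def overlay(im,c,p,W,obs=None):
    im=im.copy()
    for q,col in zip(model(p,W),((0,255,0),(0,0,255))):
        cv2.polylines(im,[np.round(proj(c,q,obs)*8).astype(np.int32)],True,col,1,cv2.LINE_AA,3)
    return im
E
python3 - <<'E'
from h import *
import pickle
o=pickle.load(open("pics/w1o.pkl","rb"));im=cv2.imread("pics/w1.png")
im=overlay(im,"wrist",[.583,-.279,1.5],90,o);im=overlay(im,"wrist",[.4385,-.2485,-19],66,o)
z=cv2.resize(im[70:320,220:390],None,fx=3.2,fy=3.2,interpolation=cv2.INTER_CUBIC)
z=z[:,:]; cv2.imwrite("pics/z1.png",cv2.resize(im[215:315,235:345],(770,700)[:2] if 0 else (660,600),interpolation=cv2.INTER_CUBIC))
cv2.imwrite("pics/z2.png",cv2.resize(im[70:190,265:385],(600,600),interpolation=cv2.INTER_CUBIC))
E
```

```text
(no output)
```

View pics/z1.png

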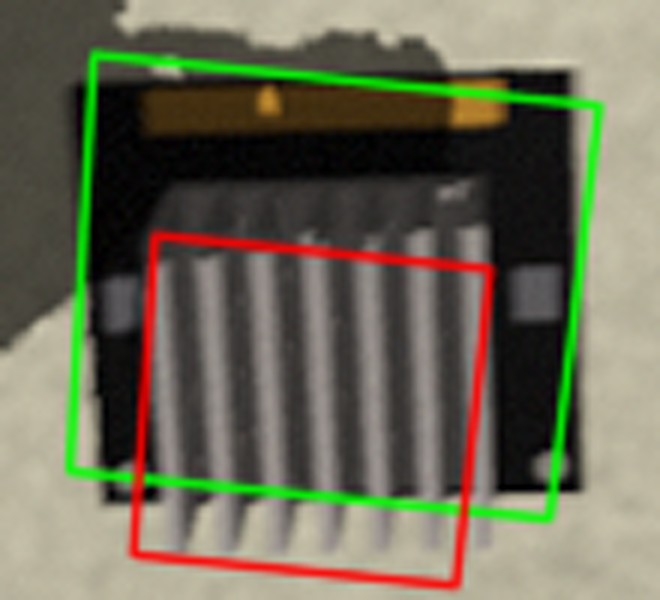

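View pics/z2.png

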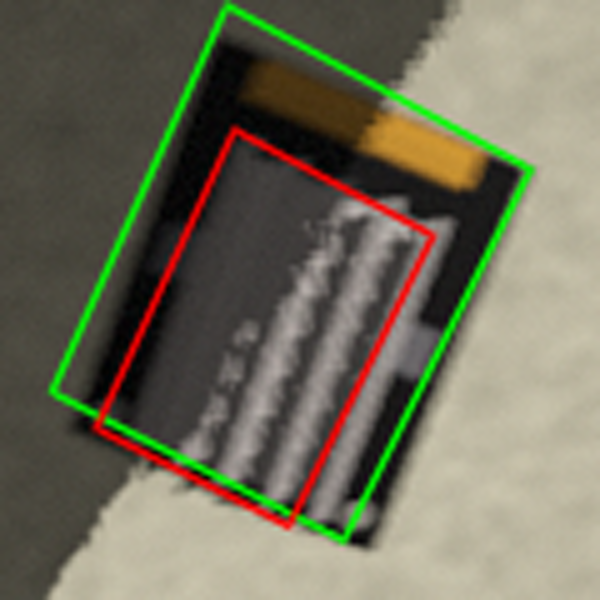

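```bash
python3 - <<'E'
from h import *
import pickle
o=pickle.load(open("pics/w1o.pkl","rb"))
C={90:((np.array([[72,88],[577,72],[580,490],[105,500]])+.5)/6-.5+[235,215]),66:((np.array([[222,40],[532,170],[375,548],[85,428]])+.5)/5-.5+[265,70])}
for W,p0 in((90,[.583,-.279,5]),(66,[.4385,-.2485,-15])):
    # image left(TL) : which y? find by trying both
    best=None
    for perm in([0,1,2,3],[1,0,3,2]):
        f=lambda p:(proj("wrist",model(p,W)[0][perm],o)-C[W]).ravel()
        s=least_squares(f,p0,x_scale=[.01,.01,5])
        if best is None or s.cost<best.cost: best=s
    p=best.x; a=np.radians(p[2]); print(W,p.round(4),"rms px",np.sqrt(2*best.cost/8).round(2),best.fun.round(1),"mid",(p[:2]+.051*np.array([np.cos(a),np.sin(a)])).round(4))
    im=cv2.imread("pics/w1.png"); q=overlay(im,"wrist",p,W,o); x,y=C[W].mean(0).astype(int)
    cv2.imwrite(f"pics/f{W}.png",cv2.resize(q[y-55:y+65,x-60:x+60],(600,600)))
    im,d=viewer.camera("scene"); q=overlay(im,"scene",p,W); x,y=proj("scene",model(p,W)[0])[0].astype(int)
    cv2.imwrite(f"pics/s{W}.png",cv2.resize(q[y-60:y+60,x-80:x+60],(700,600)))
E
```

```text
90 [ 0.5834 -0.2831  8.9185] rms px 0.37 [-0.3 -0.5  0.   0.1  0.7  0.1 -0.4  0.3] mid [ 0.6338 -0.2752]
66 [  0.4409  -0.2481 -14.15  ] rms px 0.93 [-0.2 -1.3  0.9 -0.3  0.8  1.  -1.5  0.8] mid [ 0.4904 -0.2606]
```

View pics/f90.png

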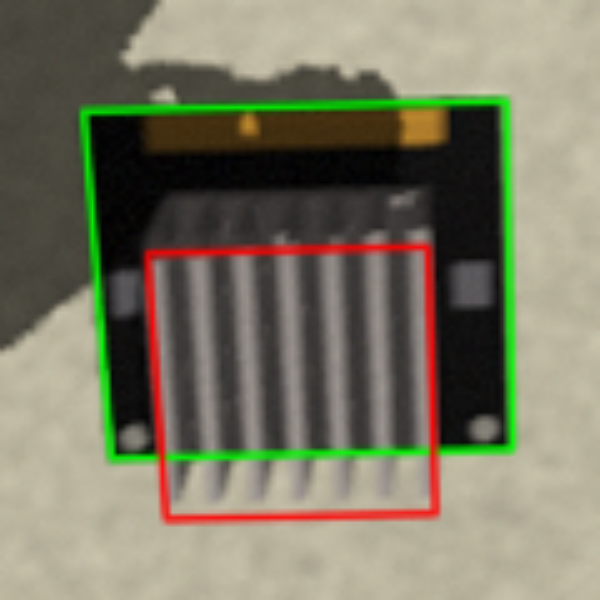

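View pics/s90.png

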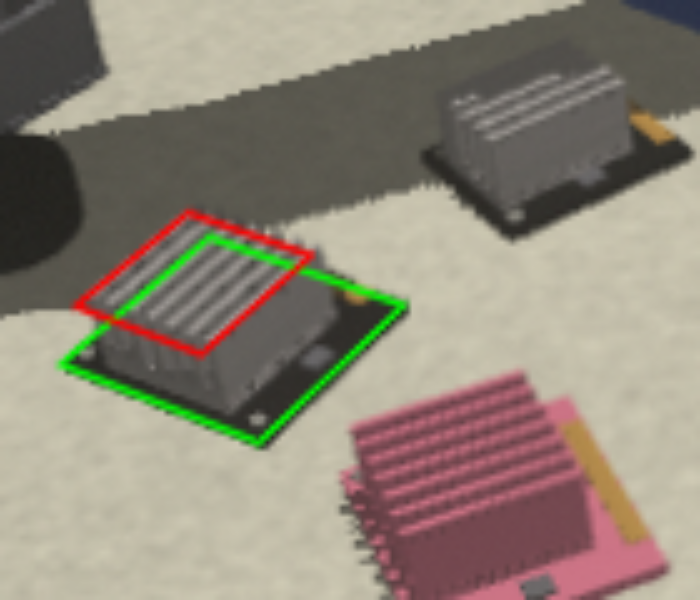

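View pics/s66.png

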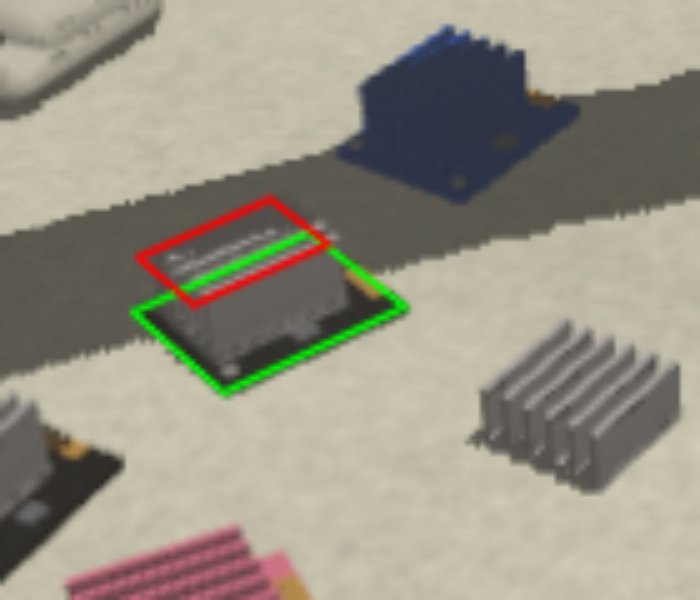

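```bash
python3 -c "
from h import *
move([.6338,-.2752,.09],98.9)"
```

```text
tool x [ 0.001  0.001 -1.   ] y yaw 97.18 pos [ 0.5549 -0.2517  0.2518] off [161.9 -33.3  75.3] grip 1.0012380074542813 ft [0.  0.5 0. ] t 3.95
twist -1.72 +-180 alt
```

Emit:
send_rows([
  [33,-7,15],
  [66,-14,30],
  [100,-22,48],
  [130,-30,67],
  [162,-33.3,75.3],
], grip=[0,0,0,0,0], twist=[-0.5,-1,-1.7,-1.7,-1.7])

```text
clock: 4.37
position: [0.6359, -0.2749, 0.0885]
ee_rot: [-0.055, 0.704, 0.056, 0.706]
ft_force: [0.3, 0.9, 0.4]
grip_width: 1.002
```

Emit:
send_rows([
  [0,0,0],
  [0,0,0],
  [0,0,0],
  [0,0,0],
  [0,0,0],
], grip=[0,0,0,0,0], twist=[0,0,0,0,0])

```text
clock: 4.78
position: [0.6342, -0.2771, 0.0922]
ee_rot: [-0.055, 0.704, 0.054, 0.706]
ft_force: [-0.6, -1.0, -0.1]
grip_width: 1.001
```

```bash
python3 - <<'E'
from h import *
move([.6338,-.2752,.009],98.9)
o=monitor.get_obs(); im,d=viewer.camera("wrist")
cv2.imwrite("pics/w2.png",overlay(im,"wrist",[ 0.5834,-0.2831,8.9185],90,o))
E
```

```text
tool x [ 0.004 -0.001 -1.   ] y yaw 98.84 pos [ 0.6342 -0.2771  0.0922] off [83.2  2.  -0.4] grip 1.0012073244550328 ft [-0.6 -1.  -0.1] t 4.7833
twist -0.06 +-180 alt
```

View pics/w2.png

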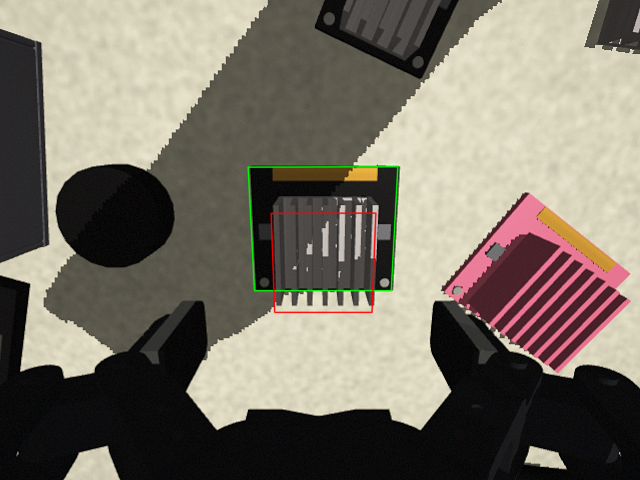

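Emit:
send_rows([
  [25,1,0],
  [50,2,0],
  [70,2,0],
  [80,2,0],
  [83,2,0],
], grip=[0,0,0,0,0], twist=[0,0,0,0,0])

```text
clock: 5.25
position: [0.6324, -0.2745, 0.0054]
ee_rot: [-0.054, 0.706, 0.055, 0.704]
ft_force: [0.5, 0.6, 0.0]
grip_width: 1.003
```

Emit:
send_rows([
  [0,0,0],
  [0,0,0],
  [0,0,0],
  [0,0,0],
  [0,0,0],
], grip=[255,255,255,255,255], twist=[0,0,0,0,0], newtons=25)

```text
clock: 5.67
position: [0.6342, -0.2753, 0.0084]
ee_rot: [-0.055, 0.704, 0.054, 0.706]
ft_force: [-0.1, 1.1, 5.9]
grip_width: 0.65
```

Emit:
send_rows([
  [0,0,0],
  [0,0,0],
  [0,0,0],
  [0,0,0],
  [0,0,0],
], grip=[255,255,255,255,255], twist=[0,0,0,0,0])

```text
clock: 6.08
position: [0.6342, -0.2753, 0.0084]
ee_rot: [-0.055, 0.704, 0.054, 0.706]
ft_force: [-1.3, 1.6, 6.6]
grip_width: 0.647
```

```bash
python3 - <<'E'
from h import *
move([.6338,-.2752,.009],98.9)
o=monitor.get_obs(); im,d=viewer.camera("wrist");cv2.imwrite("pics/w3.png",im)
im,d=viewer.camera("scene");cv2.imwrite("pics/s3.png",cv2.resize(im[180:330,90:290],(800,600)))
E
```

```text
tool x [ 0.003 -0.001 -1.   ] y yaw 98.84 pos [ 0.6342 -0.2753  0.0084] off [-0.6  0.1 -0.3] grip 0.6473735776016912 ft [-1.3  1.6  6.6] t 6.0833
twist -0.06 +-180 alt
```

View pics/w3.png

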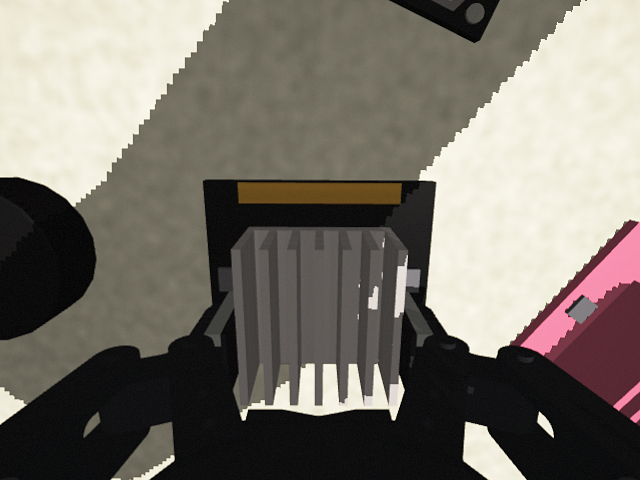

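View pics/s3.png

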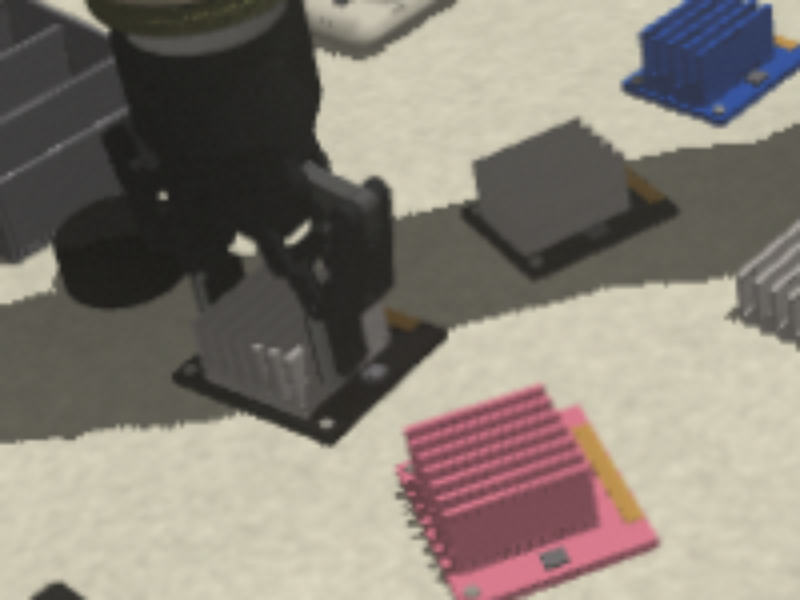

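Wide card grasped, but the +6.6 N suggests the fingertips are resting on the board. I'll re-grip about 6 mm higher so the card can pivot later.

Emit:
send_rows([
  [0,0,0],
  [0,0,0],
  [-3,0,0],
  [-6,0,0],
  [-6,0,0],
], grip=[60,60,60,60,60], twist=[0,0,0,0,0])

```text
clock: 6.6
position: [0.6335, -0.2752, 0.0134]
ee_rot: [-0.055, 0.705, 0.054, 0.705]
ft_force: [1.3, -0.1, -0.4]
grip_width: 0.764
```

Emit:
send_rows([
  [0,0,0],
  [0,0,0],
  [0,0,0],
  [0,0,0],
  [0,0,0],
], grip=[255,255,255,255,255], twist=[0,0,0,0,0])

```text
clock: 7.02
position: [0.6334, -0.2752, 0.013]
ee_rot: [-0.055, 0.705, 0.054, 0.705]
ft_force: [-0.1, 0.4, 6.5]
grip_width: 0.649
```

Emit:
send_rows([
  [0,0,0],
  [-10,0,0],
  [-20,0,0],
  [-40,0,0],
  [-60,0,0],
], grip=[255,255,255,255,255], twist=[0,0,0,0,0])

```text
clock: 7.43
position: [0.6325, -0.2746, 0.073]
ee_rot: [-0.054, 0.706, 0.055, 0.704]
ft_force: [1.2, -0.2, -2.2]
grip_width: 0.651
```

```bash
python3 - <<'E'
from h import *
move([.6338,-.2752,.2],98.9)
im,d=viewer.camera("scene");cv2.imwrite("pics/s4.png",cv2.resize(im[100:300,60:300],(720,600)))
E
```

```text
tool x [-0.002  0.    -1.   ] y yaw 98.84 pos [ 0.6325 -0.2746  0.073 ] off [-127.    -0.7    1. ] grip 0.6509180885287152 ft [ 1.2 -0.2 -2.2] t 7.4333
twist -0.06 +-180 alt
```

View pics/s4.png

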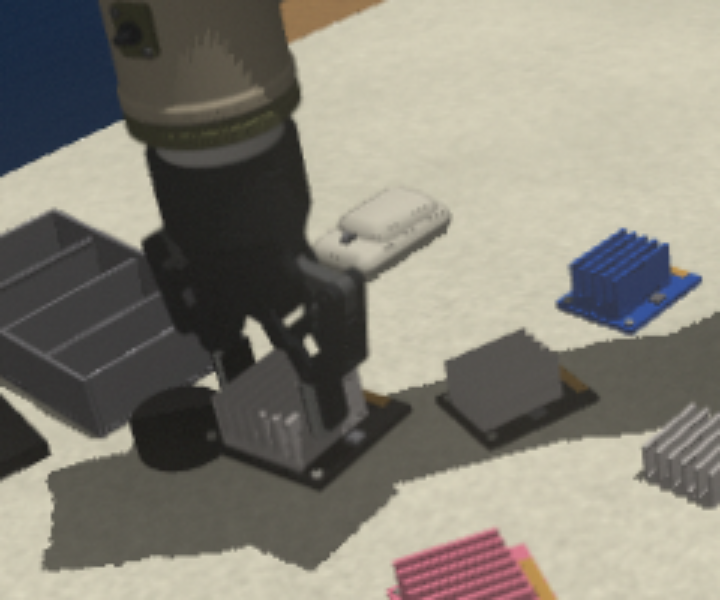

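Emit:
send_rows([
  [-30,0,0],
  [-60,10,0],
  [-90,25,0],
  [-120,50,0],
  [-140,80,0],
], grip=[255,255,255,255,255], twist=[0,0,0,0,0], newtons=25)

```text
clock: 7.9
position: [0.6206, -0.1974, 0.2157]
ee_rot: [-0.054, 0.704, 0.053, 0.706]
ft_force: [0.9, -0.4, -2.0]
grip_width: 0.647
```

Emit:
send_rows([
  [-5,30,0],
  [-10,62,0],
  [-10,94,0],
  [-10,126,0],
  [-10,158,0],
], grip=[255,255,255,255,255], twist=[0,0,0,0,0])

```text
clock: 8.32
position: [0.5959, -0.0384, 0.2228]
ee_rot: [-0.054, 0.705, 0.055, 0.705]
ft_force: [-0.0, 1.3, -3.4]
grip_width: 0.651
```

Emit:
send_rows([
  [0,32,0],
  [0,64,0],
  [0,96,0],
  [0,128,0],
  [0,160,0],
], grip=[255,255,255,255,255], twist=[5,10,15,20,26])

```text
clock: 8.73
position: [0.5713, 0.1196, 0.2228]
ee_rot: [0.107, 0.699, -0.107, 0.699]
ft_force: [0.9, 0.6, -3.2]
grip_width: 0.649
```

```bash
python3 -c "
from h import *
move([.5554,.2195,.16],72.9)"
```

```text
tool x [ 0.  0. -1.] y yaw 72.59 pos [0.5713 0.1196 0.2228] off [ 62.8  90.5 -45. ] grip 0.6490976018653855 ft [ 0.9  0.6 -3.2] t 8.7333
twist -0.31 +-180 alt
```

Emit:
send_rows([
  [0,25,-12],
  [0,50,-25],
  [20,75,-37],
  [40,88,-44],
  [63,90.5,-45],
], grip=[255,255,255,255,255], twist=[0,0,0,0,0])

```text
clock: 9.15
position: [0.5546, 0.2227, 0.1593]
ee_rot: [0.105, 0.699, -0.103, 0.7]
ft_force: [0.5, 0.2, -2.8]
grip_width: 0.645
```

Emit:
send_rows([
  [0,0,0],
  [0,0,0],
  [0,0,0],
  [0,0,0],
  [0,0,0],
], grip=[255,255,255,255,255], twist=[-0.3,-0.3,-0.3,-0.3,-0.3])

```text
clock: 9.57
position: [0.5566, 0.2175, 0.161]
ee_rot: [0.105, 0.699, -0.104, 0.7]
ft_force: [0.5, -0.0, -3.4]
grip_width: 0.653
```

```bash
python3 - <<'E'
from h import *
move([.5554,.2195,.1166],72.9)
im,d=viewer.camera("scene");cv2.imwrite("pics/s5.png",cv2.resize(im[130:430,280:600],(640,600)))
im,d=viewer.camera("top");cv2.imwrite("pics/t5.png",cv2.resize(im[130:330,80:320],(720,600)))
E
```

```text
tool x [ 0.002  0.001 -1.   ] y yaw 73.07 pos [0.5566 0.2175 0.161 ] off [44.4  1.5 -1.8] grip 0.6526096414292325 ft [ 0.5 -0.  -3.4] t 9.5667
twist 0.17 +-180 alt
```

View pics/s5.png

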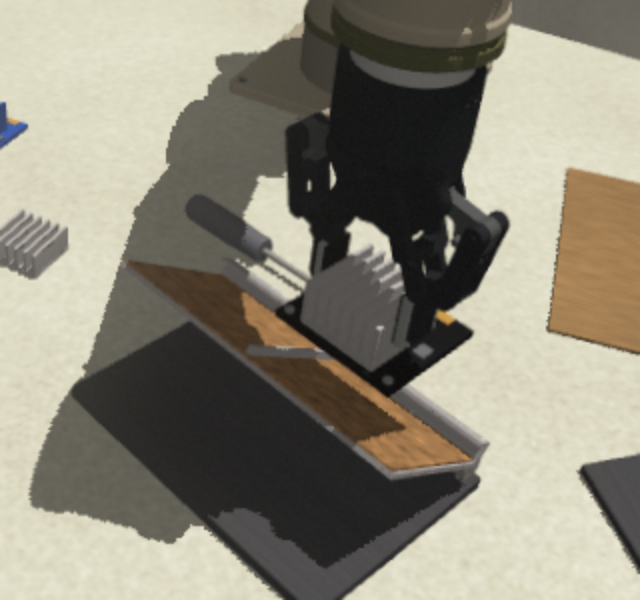

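View pics/t5.png

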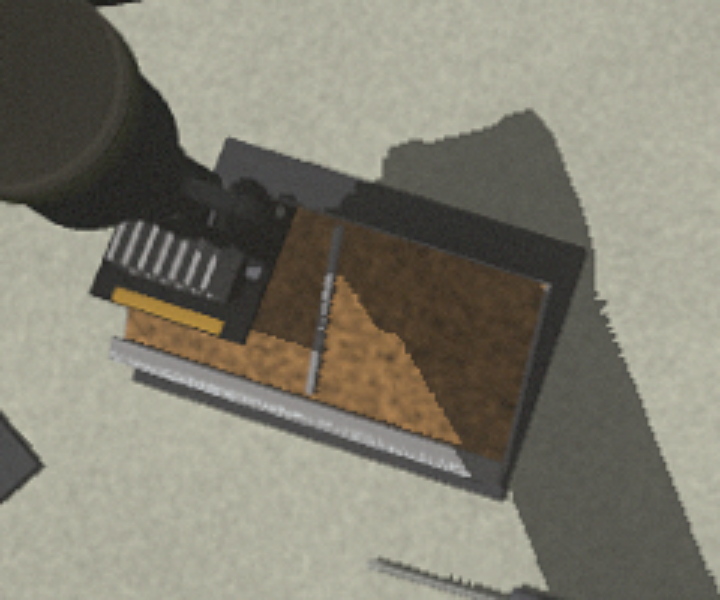

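Emit:
send_rows([
  [10,1,-1],
  [20,1.5,-1.5],
  [30,1.5,-1.5],
  [36,1.5,-1.5],
  [40,1.5,-1.5],
], grip=[255,255,255,255,255], twist=[0,0,0,0,0], newtons=20)

```text
clock: 10.08
position: [0.5539, 0.2196, 0.1177]
ee_rot: [0.103, 0.7, -0.104, 0.699]
ft_force: [-0.3, -0.8, -3.3]
grip_width: 0.646
```

Emit:
send_rows([
  [1,0,0],
  [2,0,0],
  [3,0,0],
  [4,0,0],
  [5,0,0],
], grip=[255,255,255,255,255], twist=[0,0,0,0,0])

```text
clock: 10.5
position: [0.555, 0.2201, 0.1156]
ee_rot: [0.104, 0.699, -0.103, 0.7]
ft_force: [-7.3, -2.8, 14.7]
grip_width: 0.645
```

```bash
python3 - <<'E'
from h import *
move([.5554,.2195,.1166],72.9)
E
```

```text
tool x [ 0.001  0.001 -1.   ] y yaw 73.13 pos [0.555  0.2201 0.1156] off [-1.  -0.4  0.6] grip 0.6452663899732964 ft [-7.3 -2.8 14.7] t 10.5
twist 0.23 +-180 alt
```

Emit:
send_rows([
  [1,0,-0.8],
  [2,0,-1.6],
  [3,0,-2.4],
  [4,0,-3.2],
  [5,0,-4],
], grip=[255,255,255,255,255], twist=[0,0,0,0,0])

```text
clock: 10.92
position: [0.5518, 0.2211, 0.1113]
ee_rot: [0.104, 0.699, -0.103, 0.7]
ft_force: [-4.7, -1.6, 10.0]
grip_width: 0.648
```

```bash
python3 - <<'E'
from h import *
move([.5468,.2222,.0966],72.9)
im,d=viewer.camera("scene");cv2.imwrite("pics/s6.png",cv2.resize(im[200:380,360:560],(660,600)))
E
```

```text
tool x [ 0.002  0.001 -1.   ] y yaw 73.12 pos [0.5518 0.2211 0.1113] off [14.7 -0.5 -5.1] grip 0.6480918594188865 ft [-4.7 -1.6 10. ] t 10.9167
twist 0.22 +-180 alt
```

View pics/s6.png

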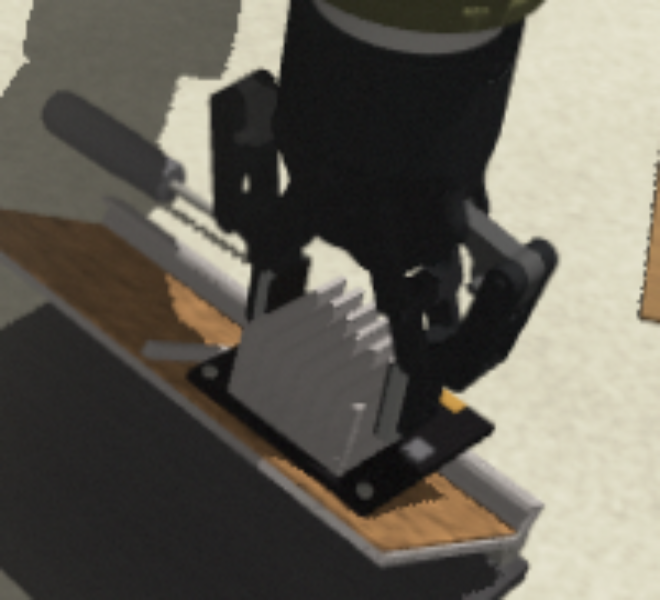

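Emit:
send_rows([
  [1.5,0,-0.7],
  [3,0,-1.4],
  [4.5,0,-2.1],
  [6,0,-2.8],
  [7.5,0,-3.3],
], grip=[255,255,255,255,255], twist=[0,0,0,0,0])

```text
clock: 11.38
position: [0.5479, 0.2223, 0.1035]
ee_rot: [0.104, 0.699, -0.103, 0.7]
ft_force: [-8.2, -1.8, 10.5]
grip_width: 0.651
```

Emit:
send_rows([
  [1,0,-0.4],
  [2,0,-0.7],
  [3,0,-1.0],
  [4,0,-1.3],
  [4.5,0,-1.4],
], grip=[255,255,255,255,255], twist=[0,0,0,0,0])

```text
clock: 11.8
position: [0.5463, 0.2228, 0.0988]
ee_rot: [0.104, 0.7, -0.103, 0.699]
ft_force: [-8.5, -1.4, 10.5]
grip_width: 0.652
```

```bash
python3 - <<'E'
from h import *
move([.5468,.2222,.0966],72.9)
im,d=viewer.camera("scene");cv2.imwrite("pics/s7.png",cv2.resize(im[200:380,360:560],(660,600)))
E
```

```text
tool x [-0.     0.001 -1.   ] y yaw 73.14 pos [0.5463 0.2228 0.0988] off [ 2.2 -0.4  0.7] grip 0.6515686614776993 ft [-8.5 -1.4 10.5] t 11.8
twist 0.24 +-180 alt
```

View pics/s7.png

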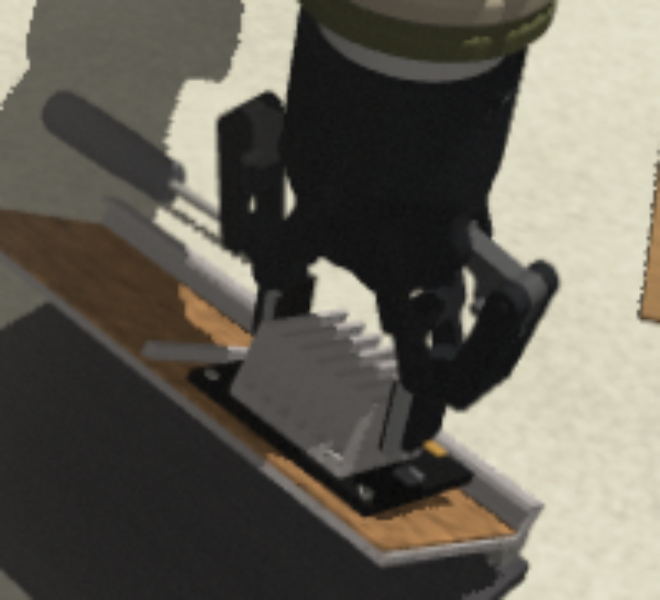

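Emit:
send_rows([
  [0.6,0,-0.1],
  [1.2,0,-0.2],
  [1.8,0,-0.2],
  [2.4,0,-0.2],
  [3,0,-0.2],
], grip=[255,255,255,255,255], twist=[0,0,0,0,0])

```text
clock: 12.27
position: [0.5456, 0.2229, 0.0957]
ee_rot: [0.104, 0.7, -0.103, 0.699]
ft_force: [-9.7, -0.8, 10.2]
grip_width: 0.649
```

```bash
python3 - <<'E'
from h import *
move([.5468,.2222,.0966],72.9)
im,d=viewer.camera("scene");cv2.imwrite("pics/s8.png",cv2.resize(im[240:380,390:550],(685,600)))
# plane of the heat-sink/board? check stand plane (cork right half)
hsv=cv2.cvtColor(im,cv2.COLOR_BGR2HSV);k=(hsv[...,0]<20)&(hsv[...,1]>90);k[:255]=0;k[370:]=0;k[:,:335]=0;k[:,530:]=0
k=cv2.erode(k.astype(np.uint8),np.ones((5,5)))>0
P=cloud("scene",d,k)
for _ in range(6):
    u,s,vt=np.linalg.svd(P-P.mean(0),full_matrices=False);n=vt[2]*np.sign(vt[2][2]);r=(P-P.mean(0))@n;P=P[abs(r)<max(2*np.std(r),.001)]
print(len(P),n.round(4),np.degrees(np.arccos(n[2])).round(2),P.mean(0))
E
```

```text
tool x [-0.001  0.001 -1.   ] y yaw 73.15 pos [0.5456 0.2229 0.0957] off [-0.9 -0.4  1.4] grip 0.6486880003201214 ft [-9.7 -0.8 10.2] t 12.2667
twist 0.25 +-180 alt
1266 [-0.5206  0.1602  0.8386] 33.0 [0.5228878  0.13533114 0.08175369]
```

View pics/s8.png

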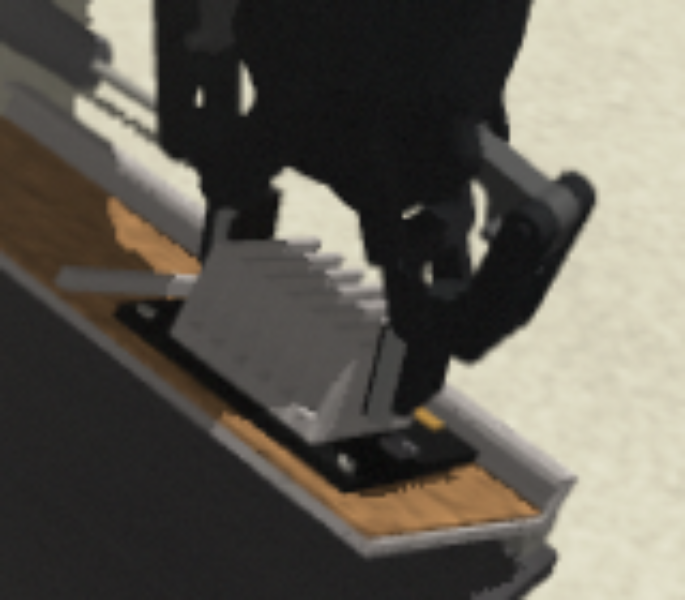

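Emit:
send_rows([
  [0.5,0,0],
  [1,0,0],
  [1.5,0,0],
  [2,0,0],
  [2,0,0],
], grip=[255,255,255,255,255], twist=[0,0,0,0,0])

```text
clock: 12.73
position: [0.5453, 0.223, 0.0936]
ee_rot: [0.104, 0.7, -0.103, 0.699]
ft_force: [-12.2, -1.0, 11.5]
grip_width: 0.648
```

```bash
python3 - <<'E'
from h import *
move([.5468,.2222,.0966],72.9)
im,d=viewer.camera("scene");cv2.imwrite("pics/s9.png",cv2.resize(im[240:380,390:550],(685,600)))
E
```

```text
tool x [-0.002  0.001 -1.   ] y yaw 73.16 pos [0.5453 0.223  0.0936] off [-3.  -0.4  1.7] grip 0.648061424814081 ft [-12.2  -1.   11.5] t 12.7333
twist 0.26 +-180 alt
```

View pics/s9.png

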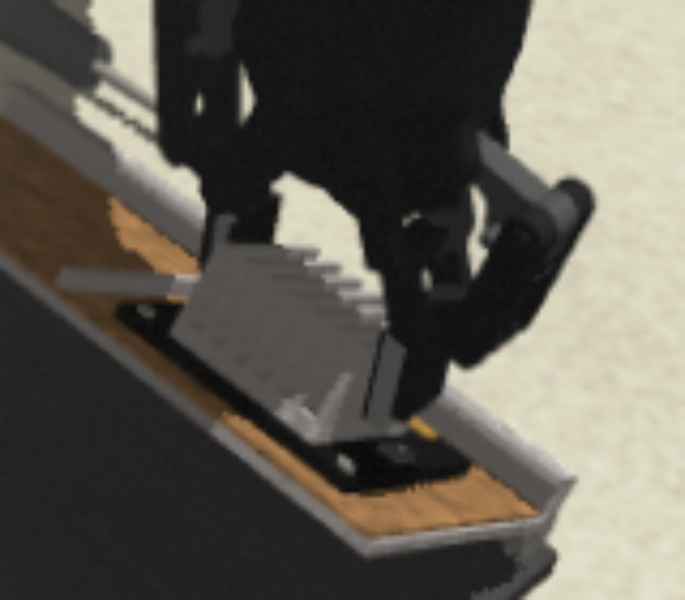

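Emit:
send_rows([
  [1.6,0,-2.8],
  [3.3,0,-5.6],
  [5,0,-8.4],
  [6.9,0,-11.2],
  [8.8,0,-14.2],
], grip=[255,255,255,255,255], twist=[0,0,0,0,0])

```text
clock: 13.2
position: [0.5344, 0.227, 0.0856]
ee_rot: [0.105, 0.698, -0.103, 0.701]
ft_force: [0.5, -0.8, 6.5]
grip_width: 0.65
```

```bash
cat >> h.py <<'E'
O=np.array([.4785,.1783,.0445]);ux=np.array([.8005,-.246,.547]);uy=np.array([.294,.956,0]);nn=np.array([-.523,.161,.837])
def rest(base=(0,0,-2.6)):
    o=monitor.get_obs();q=np.array(o["position"])+[0,0,.012]-O;f=np.array(o["ft_force"])-base
    print("rest xyz mm",np.round([q@ux*1e3,q@uy*1e3,q@nn*1e3],1),"edge x",round(q@ux*1e3-51,1),"F slope,y,n",np.round([f@ux,f@uy,f@nn],1),"t",o["clock"])
E
python3 - <<'E'
from h import *
rest()
im,d=viewer.camera("scene");cv2.imwrite("pics/s10.png",cv2.resize(im[240:380,390:550],(685,600)))
E
```

```text
rest xyz mm [61.8 63.  23.1] edge x 10.8 F slope,y,n [ 5.6 -0.6  7.3] t 13.2
```

View pics/s10.png

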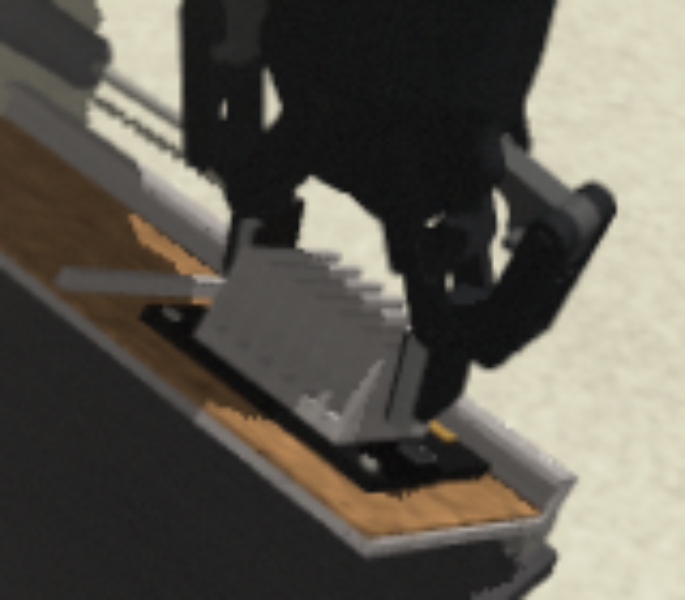

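Emit:
send_rows([
  [0.6,0,-1],
  [1.2,0,-2],
  [1.8,0,-3],
  [2.5,0,-4],
  [3.1,0,-5],
], grip=[255,255,255,255,255], twist=[0,0,0,0,0])

```text
clock: 13.67
position: [0.5294, 0.2285, 0.0823]
ee_rot: [0.104, 0.698, -0.103, 0.701]
ft_force: [0.3, -0.3, 5.5]
grip_width: 0.651
```

```bash
python3 - <<'E'
from h import *
rest()
im,d=viewer.camera("scene");cv2.imwrite("pics/s11.png",cv2.resize(im[240:380,390:550],(685,600)))
E
```

```text
rest xyz mm [55.6 62.9 23.1] edge x 4.6 F slope,y,n [ 4.7 -0.2  6.6] t 13.6667
```

View pics/s11.png

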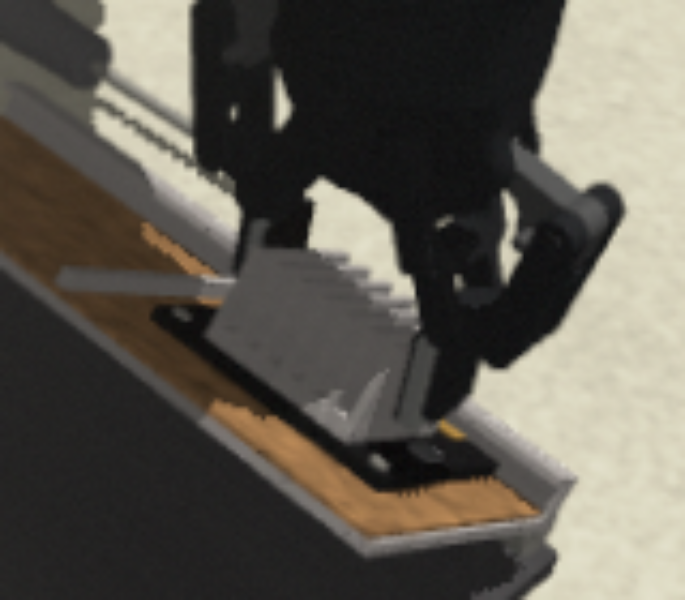

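Emit:
send_rows([
  [0.5,0,-0.8],
  [1,0,-1.6],
  [1.5,0,-2.3],
  [2,0,-3],
  [2.2,0,-3.4],
], grip=[255,255,255,255,255], twist=[0,0,0,0,0])

```text
clock: 14.13
position: [0.5261, 0.2295, 0.08]
ee_rot: [0.104, 0.698, -0.103, 0.701]
ft_force: [0.6, 0.1, 4.9]
grip_width: 0.652
```

```bash
python3 - <<'E'
from h import *
rest()
E
```

```text
rest xyz mm [51.5 62.9 23.1] edge x 0.5 F slope,y,n [4.5 0.2 6. ] t 14.1333
```

Emit:
send_rows([
  [0.3,0,-0.5],
  [0.6,0,-0.9],
  [0.9,0,-1.3],
  [1.1,0,-1.7],
  [1.1,0,-1.7],
], grip=[255,255,255,255,255], twist=[0,0,0,0,0])

```text
clock: 14.55
position: [0.5244, 0.23, 0.0788]
ee_rot: [0.104, 0.698, -0.103, 0.701]
ft_force: [-0.2, 0.3, 4.5]
grip_width: 0.651
```

```bash
python3 - <<'E'
from h import *
rest()
im,d=viewer.camera("scene");cv2.imwrite("pics/s12.png",cv2.resize(im[240:380,390:550],(685,600)))
im,d=viewer.camera("top");cv2.imwrite("pics/t12.png",cv2.resize(im[160:310,90:290],(800,600)))
E
```

```text
rest xyz mm [49.3 62.9 23.1] edge x -1.7 F slope,y,n [3.6 0.2 6.1] t 14.55
```

View pics/s12.png

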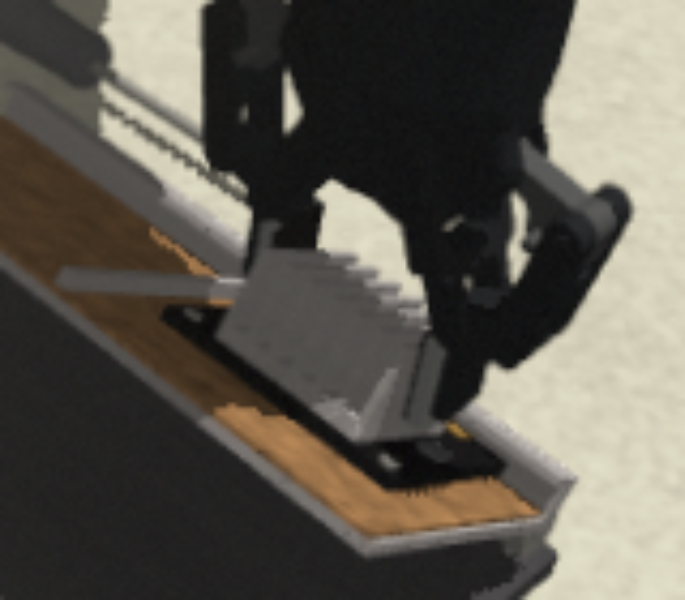

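View pics/t12.png

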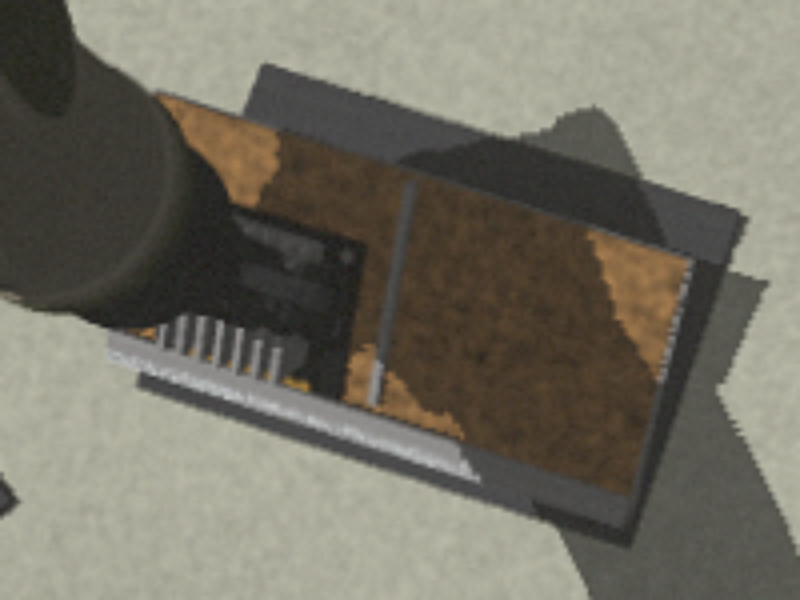

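Emit:
send_rows([
  [0.3,0,-0.5],
  [0.6,0,-0.9],
  [0.9,0,-1.3],
  [1.1,0,-1.7],
  [1.1,0,-1.7],
], grip=[255,255,255,255,255], twist=[0,0,0,0,0])

```text
clock: 15.07
position: [0.5227, 0.2305, 0.0777]
ee_rot: [0.104, 0.698, -0.103, 0.7]
ft_force: [0.2, -0.1, 5.2]
grip_width: 0.649
```

```bash
python3 - <<'E'
from h import *
rest()
E
```

```text
rest xyz mm [47.3 62.9 23.1] edge x -3.7 F slope,y,n [ 4.5 -0.1  6.4] t 15.0667
```

Emit:
send_rows([
  [0.3,0,-0.5],
  [0.6,0,-0.9],
  [0.9,0,-1.3],
  [1.1,0,-1.7],
  [1.1,0,-1.7],
], grip=[255,255,255,255,255], twist=[0,0,0,0,0])

```text
clock: 15.48
position: [0.5224, 0.2306, 0.0774]
ee_rot: [0.105, 0.698, -0.103, 0.701]
ft_force: [1.9, -2.8, 8.5]
grip_width: 0.649
```

```bash
python3 - <<'E'
from h import *
rest()
im,d=viewer.camera("scene");cv2.imwrite("pics/s13.png",cv2.resize(im[240:380,390:550],(685,600)))
E
```

```text
rest xyz mm [46.9 62.9 23.1] edge x -4.1 F slope,y,n [ 8.3 -2.1  7.8] t 15.4833
```

View pics/s13.png

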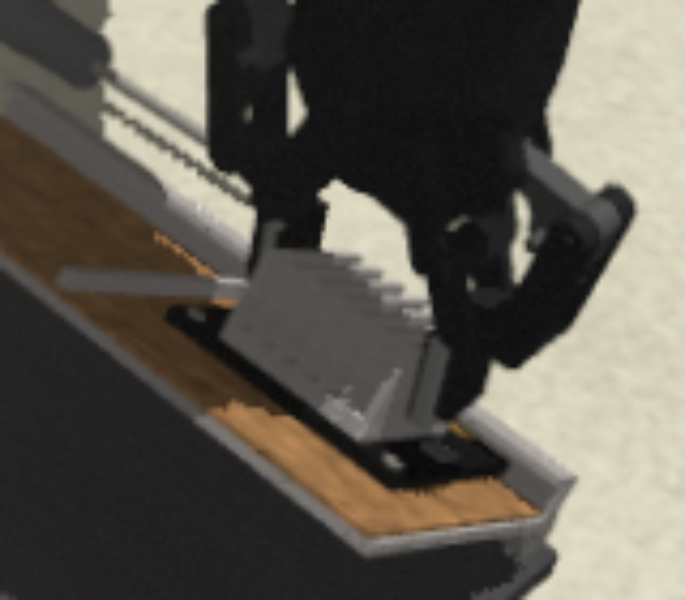

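Emit:
send_rows([
  [0.3,0,-0.4],
  [0.5,0,-0.8],
  [0.8,0,-1.2],
  [0.8,0,-1.2],
  [0.8,0,-1.2],
], grip=[255,255,255,255,255], twist=[0,0,0,0,0])

```text
clock: 15.95
position: [0.5224, 0.2306, 0.0774]
ee_rot: [0.105, 0.697, -0.103, 0.702]
ft_force: [5.2, -3.2, 12.9]
grip_width: 0.652
```

```bash
python3 - <<'E'
from h import *
rest(); o=monitor.get_obs(); print(np.round(o["torque"],2)); move([0,0,0],72.9)
im,d=viewer.camera("wrist");cv2.imwrite("pics/w13.png",im)
E
```

```text
rest xyz mm [46.8 62.9 23. ] edge x -4.2 F slope,y,n [13.4 -1.5  9.8] t 15.95
[-1.16 -1.16  0.12]
tool x [ 0.008  0.002 -1.   ] y yaw 73.07 pos [0.5224 0.2306 0.0774] off [  72.9 -373.  -433.1] grip 0.6519441745760082 ft [ 5.2 -3.2 12.9] t 15.95
twist 0.17 +-180 alt
```

View pics/w13.png

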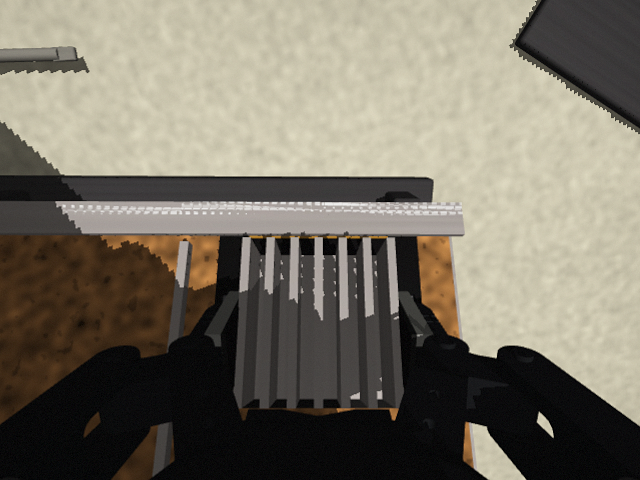

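Emit:
send_rows([
  [-0.4,0,0.5],
  [-0.8,0,0.8],
  [-0.8,0,0.8],
  [-0.8,0,0.8],
  [-0.8,0,0.8],
], grip=[255,255,100,40,0], twist=[0,0,0,0,0])

```text
clock: 16.42
position: [0.5195, 0.2309, 0.0756]
ee_rot: [0.104, 0.699, -0.103, 0.7]
ft_force: [0.0, 0.1, 0.3]
grip_width: 0.908
```

Emit:
send_rows([
  [0,0,0],
  [0,0,0],
  [-10,0,0],
  [-30,0,0],
  [-60,0,0],
], grip=[0,0,0,0,0], twist=[0,0,0,0,0])

```text
clock: 16.83
position: [0.5178, 0.23, 0.1343]
ee_rot: [0.103, 0.7, -0.105, 0.698]
ft_force: [0.7, 0.4, -0.5]
grip_width: 1.006
```

Emit:
send_rows([
  [-30,0,0],
  [-60,0,0],
  [-90,0,0],
  [-110,0,0],
  [-110,0,0],
], grip=[0,0,0,0,0], twist=[0,0,0,0,0])

```text
clock: 17.25
position: [0.521, 0.2312, 0.2504]
ee_rot: [0.106, 0.698, -0.102, 0.701]
ft_force: [-0.0, -0.4, -0.8]
grip_width: 1.003
```

```bash
python3 - <<'E'
from h import *
rest(); move([.490,-.2606,.25],75.85)
o=monitor.get_obs();im,d=viewer.camera("wrist");cv2.imwrite("pics/w14.png",im)
im,d=viewer.camera("scene");cv2.imwrite("pics/s14.png",cv2.resize(im[240:380,390:550],(685,600)))
E
```

```text
rest xyz mm [140.2  63.1 168.7] edge x 89.2 F slope,y,n [ 1.1 -0.4  1.5] t 17.25
tool x [ 0.006  0.004 -1.   ] y yaw 73.12 pos [0.521  0.2312 0.2504] off [  -1.8 -479.6  113.2] grip 1.0033555535305987 ft [-0.  -0.4 -0.8] t 17.25
twist -2.73 +-180 alt
```

View pics/w14.png

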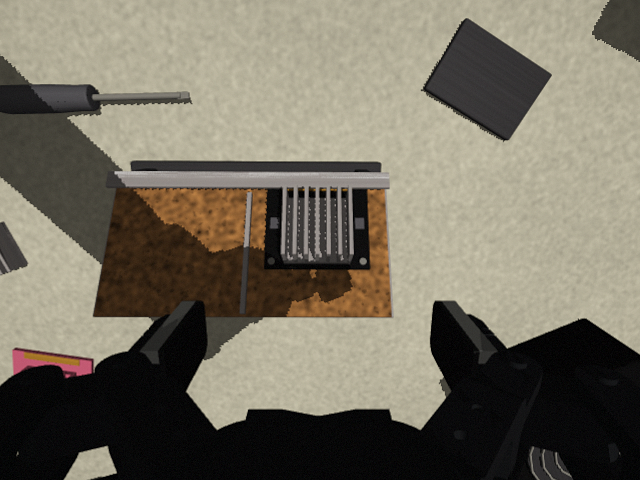

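View pics/s14.png

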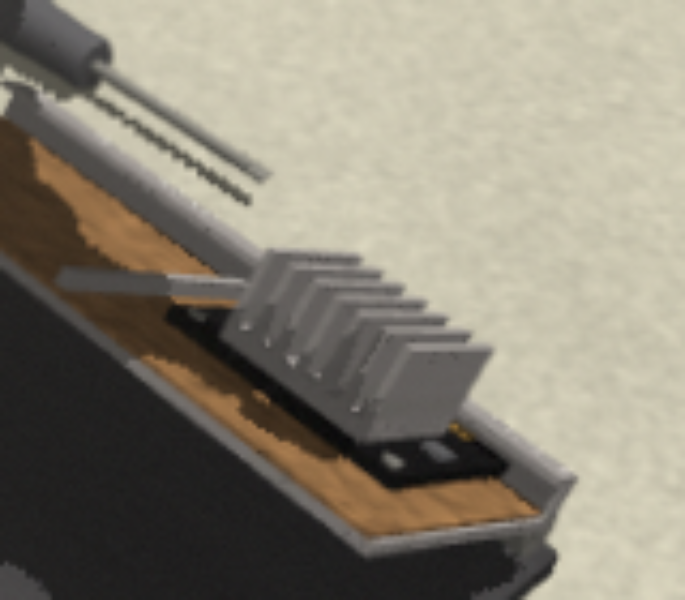

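```bash
cat > chk.py <<'E'
from h import *
def on_plane(c,px,h,o=None):
    oo,v=ray(c,px,o);X=oo+v*((O+nn*h-oo)@nn)/(v@nn);q=X-O;return np.round([q@ux*1e3,q@uy*1e3],1)
E
python3 - <<'E'
from chk import *
o=monitor.get_obs()
print("card far corners",[on_plane("wrist",p,.005,o) for p in([265,269],[369.5,268.5])])
print("cork top corners",[on_plane("wrist",p,0,o) for p in([94,317],[392,317])])
print("hook edge z14",[on_plane("wrist",p,.014,o) for p in([112,187],[389,188])],"wall outer z14",[on_plane("wrist",p,.014,o) for p in([112,171],[389,173])])
E
```

```text
card far corners [array([77.3, 17.3]), array([ 76.6, 105. ])]
cork top corners [array([ 116.8, -121.3]), array([116.2, 122.6])]
hook edge z14 [array([   6.5, -117.9]), array([  6.6, 123.6])] wall outer z14 [array([  -9.1, -120.6]), array([ -8.1, 124.4])]
```

Emit:
send_rows([
  [0,-32,7],
  [0,-64,15],
  [0,-96,22],
  [0,-128,30],
  [0,-160,37],
], grip=[0,0,0,0,0], twist=[0,0,0,0,0])

```text
clock: 17.77
position: [0.5072, 0.0652, 0.244]
ee_rot: [0.103, 0.7, -0.104, 0.699]
ft_force: [0.6, -0.6, 0.2]
grip_width: 1.001
```

Emit:
send_rows([
  [0,-32,7],
  [0,-64,15],
  [0,-96,22],
  [0,-128,30],
  [0,-160,37],
], grip=[0,0,0,0,0], twist=[0,0,0,0,0])

```text
clock: 18.18
position: [0.4962, -0.0985, 0.2442]
ee_rot: [0.104, 0.7, -0.104, 0.699]
ft_force: [0.4, 0.5, -0.1]
grip_width: 1.0
```

Emit:
send_rows([
  [0,-32,7],
  [20,-64,15],
  [40,-96,22],
  [70,-128,30],
  [100,-158,38],
], grip=[0,0,0,0,0], twist=[-1,-2,-2.7,-2.7,-2.7])

```text
clock: 18.6
position: [0.4872, -0.2575, 0.1466]
ee_rot: [0.087, 0.702, -0.087, 0.702]
ft_force: [0.9, 1.5, 0.7]
grip_width: 1.002
```

Emit:
send_rows([
  [0,0,0],
  [0,0,0],
  [0,0,0],
  [0,0,0],
  [0,0,0],
], grip=[0,0,0,0,0], twist=[0,0,0,0,0])

```text
clock: 19.02
position: [0.4889, -0.2547, 0.149]
ee_rot: [0.087, 0.701, -0.086, 0.702]
ft_force: [-0.4, -0.1, 0.3]
grip_width: 0.996
```

```bash
python3 - <<'E'
from h import *
move([.4904,-.2606,.013],75.85)
o=monitor.get_obs(); im,d=viewer.camera("wrist")
cv2.imwrite("pics/w15.png",overlay(im,"wrist",[.4409,-.2481,-14.15],66,o))
E
```

```text
tool x [ 0.002  0.001 -1.   ] y yaw 75.98 pos [ 0.4889 -0.2547  0.149 ] off [136.   -5.5   2.7] grip 0.9955699746464723 ft [-0.4 -0.1  0.3] t 19.0167
twist 0.13 +-180 alt
```

View pics/w15.png

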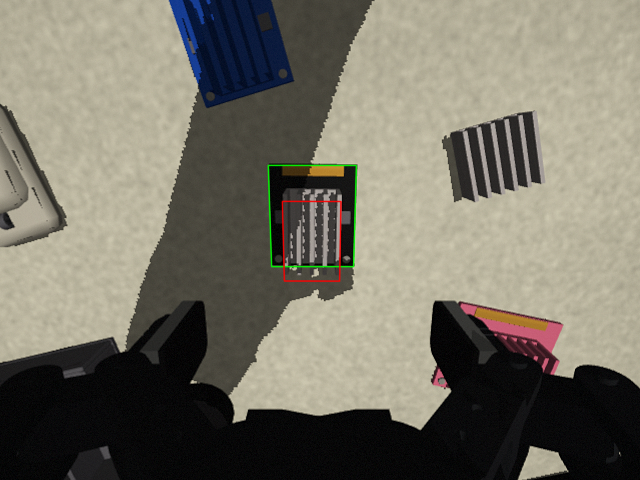

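Emit:
send_rows([
  [30,-3,1],
  [65,-5,2],
  [100,-5.5,2.7],
  [125,-5.5,2.7],
  [136,-5.5,2.7],
], grip=[0,0,0,0,0], twist=[0,0,0,0,0])

```text
clock: 19.48
position: [0.4882, -0.2603, 0.0096]
ee_rot: [0.087, 0.703, -0.086, 0.701]
ft_force: [-0.9, 1.2, 0.7]
grip_width: 1.002
```

Emit:
send_rows([
  [0,0,0],
  [0,0,0],
  [0,0,0],
  [0,0,0],
  [0,0,0],
], grip=[60,120,255,255,255], twist=[0,0,0,0,0], newtons=25)

```text
clock: 19.9
position: [0.4906, -0.2623, 0.0141]
ee_rot: [0.087, 0.701, -0.087, 0.703]
ft_force: [-0.9, 1.5, 6.9]
grip_width: 0.461
```

Emit:
send_rows([
  [0,0,0],
  [0,0,0],
  [0,0,0],
  [0,0,0],
  [0,0,0],
], grip=[255,255,255,255,255], twist=[0,0,0,0,0])

```text
clock: 20.32
position: [0.4906, -0.2623, 0.0141]
ee_rot: [0.087, 0.701, -0.087, 0.703]
ft_force: [-1.1, 1.6, 7.7]
grip_width: 0.464
```

```bash
python3 - <<'E'
from h import *
move([.4904,-.2606,.013],75.85)
im,d=viewer.camera("scene");cv2.imwrite("pics/s15.png",cv2.resize(im[150:290,150:310],(685,600)))
E
```

```text
tool x [ 0.003 -0.    -1.   ] y yaw 75.86 pos [ 0.4906 -0.2623  0.0141] off [ 1.1  1.6 -0.7] grip 0.46407604649034384 ft [-1.1  1.6  7.7] t 20.3167
twist 0.01 +-180 alt
```

View pics/s15.png

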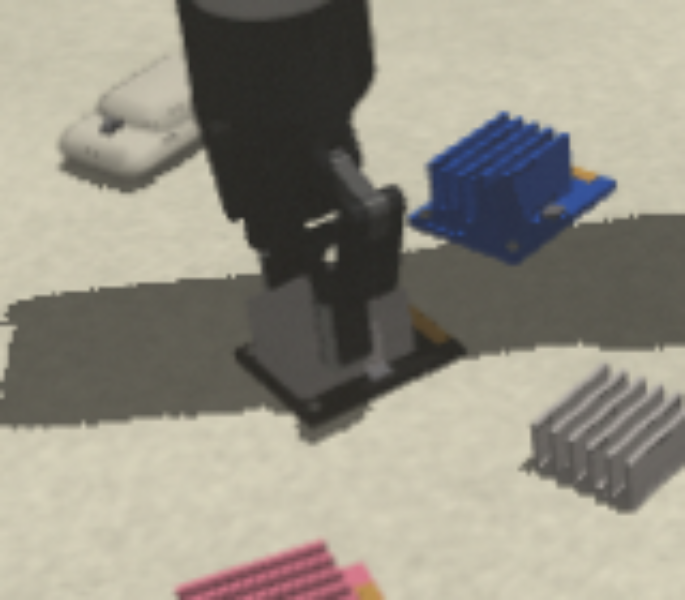

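Emit:
send_rows([
  [-10,0,0],
  [-30,0,0],
  [-65,0,0],
  [-100,0,0],
  [-130,0,0],
], grip=[255,255,255,255,255], twist=[0,0,0,0,0])

```text
clock: 20.78
position: [0.489, -0.2626, 0.1453]
ee_rot: [0.087, 0.701, -0.088, 0.702]
ft_force: [1.3, -0.0, -1.7]
grip_width: 0.461
```

Emit:
send_rows([
  [-30,20,-4],
  [-60,50,-9],
  [-70,83,-15],
  [-70,116,-21],
  [-70,150,-27],
], grip=[255,255,255,255,255], twist=[0,0,0,0,0])

```text
clock: 21.2
position: [0.4998, -0.1092, 0.2141]
ee_rot: [0.088, 0.701, -0.087, 0.703]
ft_force: [0.9, 0.2, -2.5]
grip_width: 0.461
```

Emit:
send_rows([
  [0,33,-6],
  [0,66,-12],
  [0,99,-18],
  [0,132,-24],
  [0,165,-29],
], grip=[255,255,255,255,255], twist=[0.5,1,2,3,3])

```text
clock: 21.62
position: [0.5117, 0.0583, 0.2134]
ee_rot: [0.107, 0.699, -0.106, 0.699]
ft_force: [1.4, 0.2, -1.6]
grip_width: 0.465
```

```bash
python3 -c "
from h import *
move([.5173,.1014,.155],72.9)"
```

```text
tool x [ 0.001  0.001 -1.   ] y yaw 72.73 pos [0.5117 0.0583 0.2134] off [58.4 42.8 -7.5] grip 0.46482727844644905 ft [ 1.4  0.2 -1.6] t 21.6167
twist -0.17 +-180 alt
```

Emit:
send_rows([
  [0,20,-3],
  [15,38,-7],
  [30,42.8,-7.5],
  [45,42.8,-7.5],
  [58,42.8,-7.5],
], grip=[255,255,255,255,255], twist=[-0.2,-0.2,-0.2,-0.2,-0.2])

```text
clock: 22.03
position: [0.5174, 0.1, 0.1539]
ee_rot: [0.104, 0.699, -0.104, 0.7]
ft_force: [-0.0, -0.3, -2.1]
grip_width: 0.466
```

Emit:
send_rows([
  [0,0,0],
  [0,0,0],
  [0,0,0],
  [0,0,0],
  [0,0,0],
], grip=[255,255,255,255,255], twist=[0,0,0,0,0])

```text
clock: 22.45
position: [0.5179, 0.1001, 0.1551]
ee_rot: [0.105, 0.699, -0.104, 0.7]
ft_force: [0.9, -0.6, -1.2]
grip_width: 0.459
```

```bash
python3 - <<'E'
from h import *
move([.5173,.1014,.1151],72.9)
im,d=viewer.camera("scene");cv2.imwrite("pics/s16.png",cv2.resize(im[190:390,320:560],(720,600)))
im,d=viewer.camera("wrist");cv2.imwrite("pics/w16.png",im)
E
```

```text
tool x [ 0.001  0.001 -1.   ] y yaw 73.03 pos [0.5179 0.1001 0.1551] off [40.  1. -1.] grip 0.4594712681987481 ft [ 0.9 -0.6 -1.2] t 22.45
twist 0.13 +-180 alt
```

View pics/s16.png

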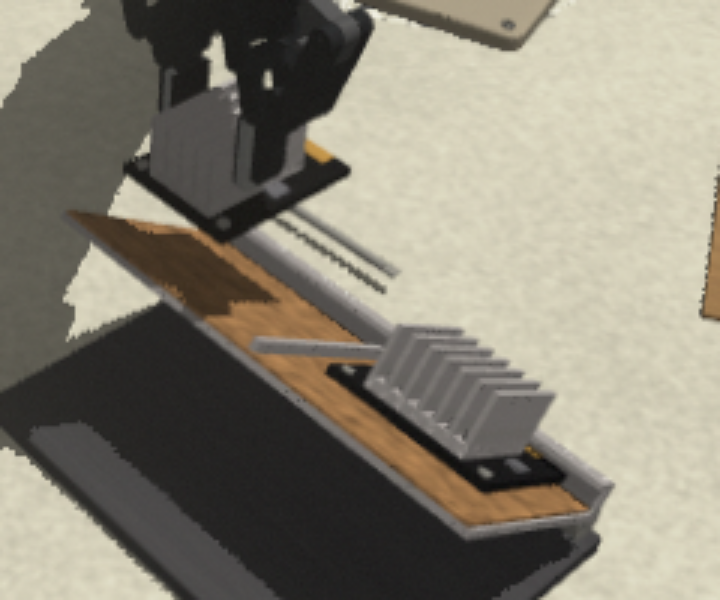

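View pics/w16.png

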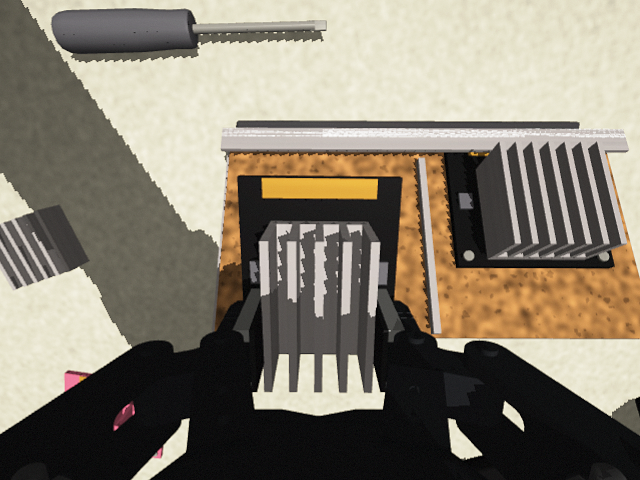

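Emit:
send_rows([
  [10,1,-1],
  [20,1,-1],
  [28,1,-1],
  [33,1,-1],
  [36,1,-1],
], grip=[255,255,255,255,255], twist=[0,0,0,0,0], newtons=20)

```text
clock: 22.97
position: [0.5161, 0.1011, 0.1168]
ee_rot: [0.104, 0.7, -0.105, 0.699]
ft_force: [0.3, -0.5, -1.9]
grip_width: 0.463
```

Emit:
send_rows([
  [1,0,0],
  [2,0,0],
  [3,0,0],
  [4,0,0],
  [4,0,0],
], grip=[255,255,255,255,255], twist=[0,0,0,0,0])

```text
clock: 23.38
position: [0.517, 0.1013, 0.1149]
ee_rot: [0.105, 0.699, -0.104, 0.699]
ft_force: [-3.8, -0.5, 6.2]
grip_width: 0.466
```

```bash
python3 -c "
from h import *
move([.5173,.1014,.1151],72.9)"
```

```text
tool x [ 0.  0. -1.] y yaw 73.02 pos [0.517  0.1013 0.1149] off [-0.2  0.2  0.2] grip 0.4656151900853669 ft [-3.8 -0.5  6.2] t 23.3833
twist 0.12 +-180 alt
```

Touching the slope (~8 N). Now I'll move along the arc to lay the card flat.

Emit:
send_rows([
  [1,0,-0.8],
  [2.2,0,-1.7],
  [3.4,0,-2.5],
  [4.7,0,-3.4],
  [6,0,-4.3],
], grip=[255,255,255,255,255], twist=[0,0,0,0,0])

```text
clock: 23.8
position: [0.5135, 0.1024, 0.1095]
ee_rot: [0.105, 0.699, -0.104, 0.7]
ft_force: [-5.6, -2.0, 11.4]
grip_width: 0.46
```

Emit:
send_rows([
  [1.5,0,-0.7],
  [3,0,-1.4],
  [4.5,0,-2.1],
  [6,0,-2.7],
  [7.5,0,-3.2],
], grip=[255,255,255,255,255], twist=[0,0,0,0,0])

```text
clock: 24.22
position: [0.5099, 0.1035, 0.1018]
ee_rot: [0.105, 0.699, -0.104, 0.699]
ft_force: [-6.2, -1.8, 11.3]
grip_width: 0.46
```

Emit:
send_rows([
  [1,0,-0.3],
  [2,0,-0.6],
  [3,0,-0.9],
  [4,0,-1.2],
  [5,0,-1.4],
], grip=[255,255,255,255,255], twist=[0,0,0,0,0])

```text
clock: 24.63
position: [0.5083, 0.104, 0.0967]
ee_rot: [0.105, 0.699, -0.104, 0.699]
ft_force: [-7.6, -2.5, 12.7]
grip_width: 0.463
```

```bash
python3 - <<'E'
from h import *
rest((0,0,-1.8));move([.5087,.104,.0946],72.9)
im,d=viewer.camera("scene");cv2.imwrite("pics/s17.png",cv2.resize(im[200:340,320:480],(685,600)))
E
```

```text
rest xyz mm [ 77.3 -62.3  26.1] edge x 26.3 F slope,y,n [ 2.5 -4.6 15.7] t 24.6333
tool x [ 0.     0.001 -1.   ] y yaw 73.0 pos [0.5083 0.104  0.0967] off [2.1 0.1 0.3] grip 0.46339160401173607 ft [-7.6 -2.5 12.7] t 24.6333
twist 0.1 +-180 alt
```

View pics/s17.png

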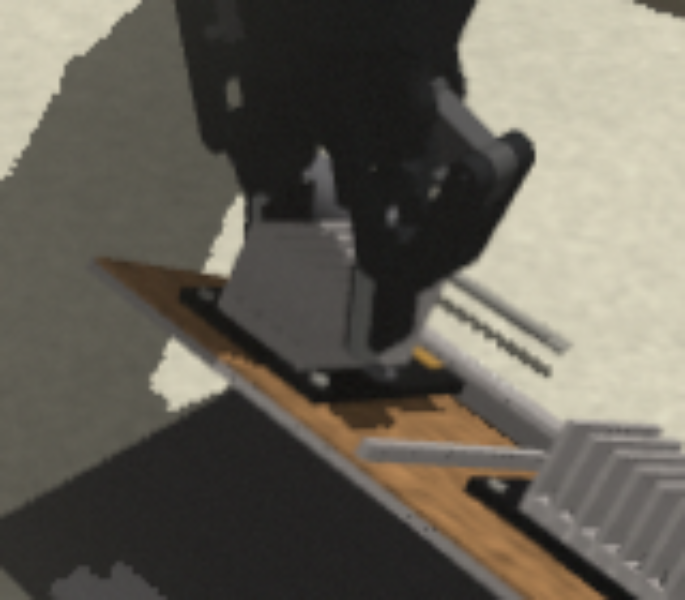

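Emit:
send_rows([
  [0.6,0,0],
  [1.2,0,-0.1],
  [1.8,0,-0.2],
  [2.4,0,-0.3],
  [2.8,0,-0.3],
], grip=[255,255,255,255,255], twist=[0,0,0,0,0])

```text
clock: 25.1
position: [0.5077, 0.1041, 0.0938]
ee_rot: [0.105, 0.7, -0.104, 0.699]
ft_force: [-8.3, -1.3, 12.5]
grip_width: 0.463
```

```bash
python3 - <<'E'
from h import *
rest((0,0,-1.8))
im,d=viewer.camera("scene");cv2.imwrite("pics/s18.png",cv2.resize(im[200:340,320:480],(685,600)))
E
```

```text
rest xyz mm [ 75.2 -62.3  24.1] edge x 24.2 F slope,y,n [ 1.5 -3.7 16.1] t 25.1
```

View pics/s18.png

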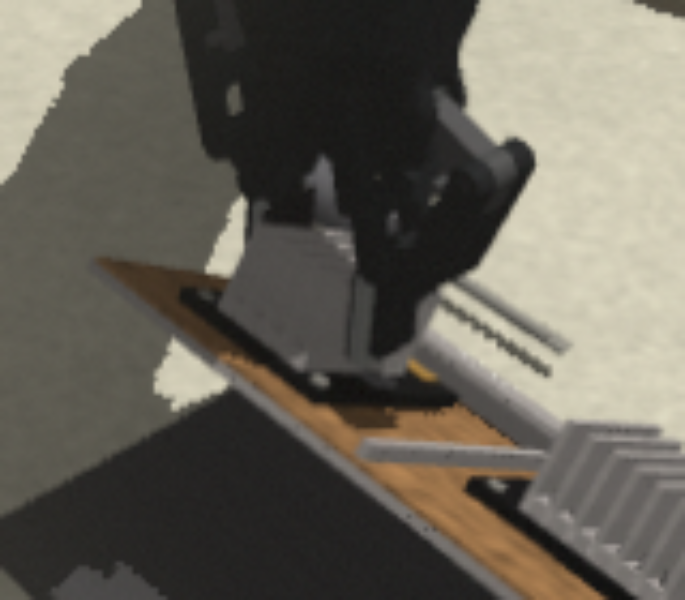

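Emit:
send_rows([
  [0.5,0,0],
  [1,0,0],
  [1.5,0,0],
  [2,0,0],
  [2,0,0],
], grip=[255,255,255,255,255], twist=[0,0,0,0,0])

```text
clock: 25.57
position: [0.5075, 0.1043, 0.0919]
ee_rot: [0.105, 0.7, -0.104, 0.699]
ft_force: [-11.5, -1.1, 15.5]
grip_width: 0.463
```

```bash
python3 - <<'E'
from h import *
rest((0,0,-1.8))
im,d=viewer.camera("scene");cv2.imwrite("pics/s19.png",cv2.resize(im[200:340,320:480],(685,600)))
E
```

```text
rest xyz mm [ 73.9 -62.2  22.6] edge x 22.9 F slope,y,n [ 0.5 -4.5 20.3] t 25.5667
```

View pics/s19.png

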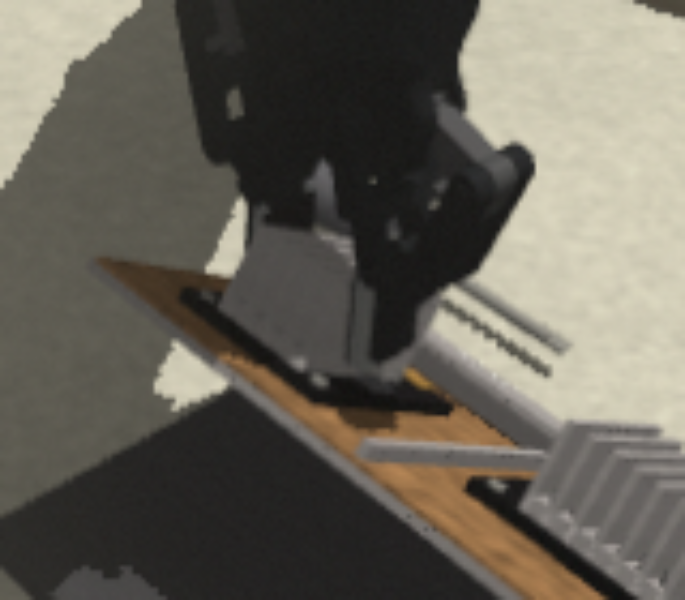

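Emit:
send_rows([
  [0.5,0,0],
  [1,0,0],
  [1.5,0,-0.1],
  [2,0,-0.1],
  [2,0,-0.1],
], grip=[255,255,255,255,255], twist=[0,0,0,0,0])

```text
clock: 26.03
position: [0.5076, 0.1043, 0.0917]
ee_rot: [0.105, 0.7, -0.104, 0.699]
ft_force: [-21.8, -2.7, 41.6]
grip_width: 0.462
```

```bash
python3 - <<'E'
from h import *
rest((0,0,-1.8))
im,d=viewer.camera("scene");cv2.imwrite("pics/s20.png",cv2.resize(im[200:340,320:480],(685,600)))
E
```

```text
rest xyz mm [ 73.9 -62.2  22.4] edge x 22.9 F slope,y,n [ 7.  -8.9 47.3] t 26.0333
```

View pics/s20.png

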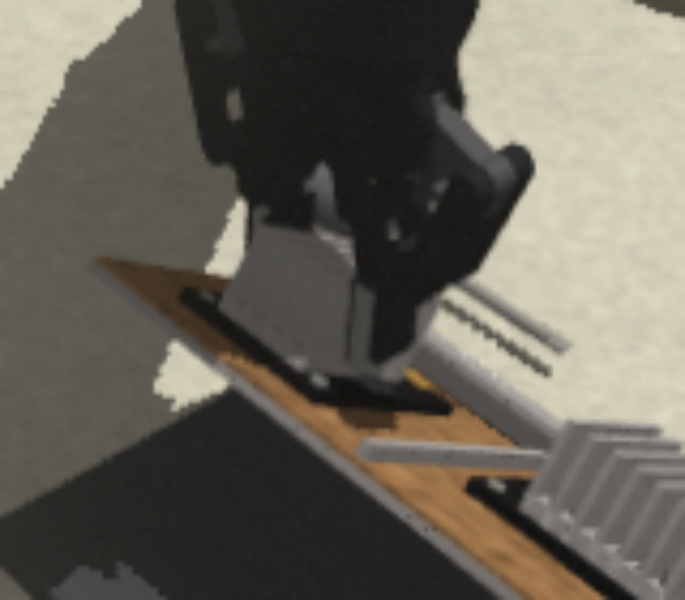

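It's flat: the force rose sharply with no further travel. I'll ease off, then slide.

Emit:
send_rows([
  [-1,0,0],
  [-2,0,0],
  [-2.2,0,0],
  [-2.2,0,0],
  [-2.2,0,0],
], grip=[255,255,255,255,255], twist=[0,0,0,0,0])

```text
clock: 26.5
position: [0.5076, 0.1043, 0.0918]
ee_rot: [0.105, 0.7, -0.104, 0.699]
ft_force: [-7.2, -0.2, 10.0]
grip_width: 0.462
```

Emit:
send_rows([
  [0.8,0,-1.2],
  [1.6,0,-2.5],
  [2.5,0,-4],
  [4.1,0,-6.4],
  [5.2,0,-8],
], grip=[255,255,255,255,255], twist=[0,0,0,0,0])

```text
clock: 26.92
position: [0.5025, 0.1069, 0.0881]
ee_rot: [0.105, 0.698, -0.103, 0.701]
ft_force: [0.4, -0.1, 17.2]
grip_width: 0.459
```

```bash
python3 - <<'E'
from h import *
rest((0,0,-1.8))
im,d=viewer.camera("scene");cv2.imwrite("pics/s21.png",cv2.resize(im[200:340,320:480],(685,600)))
hsv=cv2.cvtColor(im,cv2.COLOR_BGR2HSV);k=(hsv[...,0]<20)&(hsv[...,1]>90);k[:255]=0;k[370:]=0;k[:,:335]=0;k[:,530:]=0
k=cv2.erode(k.astype(np.uint8),np.ones((5,5)))>0
P=cloud("scene",d,k)
for _ in range(6):
    u,s,vt=np.linalg.svd(P-P.mean(0),full_matrices=False);n=vt[2]*np.sign(vt[2][2]);r=(P-P.mean(0))@n;P=P[abs(r)<max(2*np.std(r),.001)]
print(len(P),n.round(4),np.degrees(np.arccos(n[2])).round(2))
E
```

```text
rest xyz mm [ 67.2 -61.2  22.5] edge x 16.2 F slope,y,n [10.7  0.1 15.7] t 26.9167
867 [-0.5217  0.1611  0.8378] 33.09
```

View pics/s21.png

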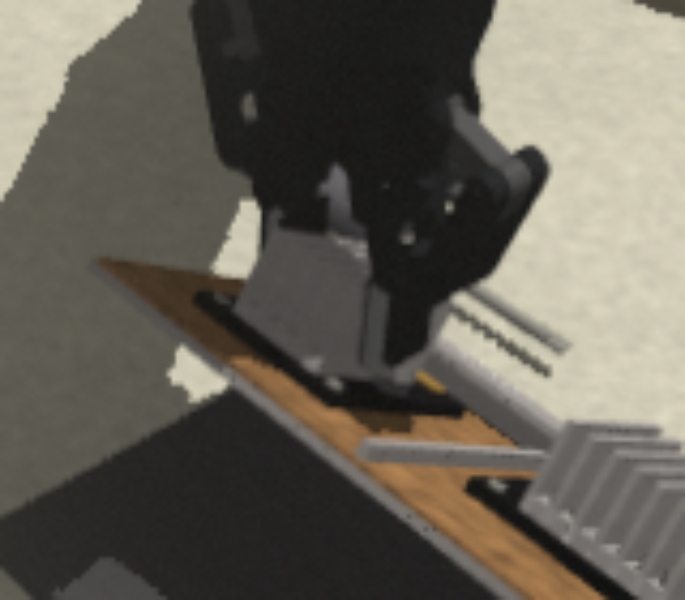

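Emit:
send_rows([
  [0.8,0,-2],
  [1.7,0,-3.7],
  [2.8,0,-5.4],
  [4,0,-7.2],
  [5.1,0,-9],
], grip=[255,255,255,255,255], twist=[0,0,0,0,0])

```text
clock: 27.38
position: [0.4923, 0.1093, 0.0814]
ee_rot: [0.105, 0.699, -0.104, 0.7]
ft_force: [0.6, 0.5, 4.3]
grip_width: 0.462
```

```bash
python3 - <<'E'
from h import *
rest((0,0,-1.8))
E
```

```text
rest xyz mm [ 54.8 -61.9  22.6] edge x 3.8 F slope,y,n [3.7 0.6 4.9] t 27.3833
```

Emit:
send_rows([
  [0.5,0,-0.8],
  [1,0,-1.5],
  [1.5,0,-2.3],
  [2,0,-3],
  [2.4,0,-3.6],
], grip=[255,255,255,255,255], twist=[0,0,0,0,0])

```text
clock: 27.8
position: [0.489, 0.1103, 0.0791]
ee_rot: [0.105, 0.699, -0.104, 0.7]
ft_force: [1.0, -0.5, 9.6]
grip_width: 0.467
```

```bash
python3 - <<'E'
from h import *
rest((0,0,-1.8))
E
```

```text
rest xyz mm [ 50.6 -61.9  22.5] edge x -0.4 F slope,y,n [ 7.1 -0.2  8.9] t 27.8
```

Emit:
send_rows([
  [0.2,0,-0.5],
  [0.5,0,-0.9],
  [0.8,0,-1.3],
  [1.0,0,-1.7],
  [1.0,0,-1.7],
], grip=[255,255,255,255,255], twist=[0,0,0,0,0])

```text
clock: 28.22
position: [0.4879, 0.1105, 0.0783]
ee_rot: [0.105, 0.698, -0.104, 0.7]
ft_force: [2.6, -2.3, 10.5]
grip_width: 0.463
```

```bash
python3 - <<'E'
from h import *
rest((0,0,-1.8))
im,d=viewer.camera("wrist");cv2.imwrite("pics/w22.png",im)
E
```

```text
rest xyz mm [ 49.3 -62.   22.5] edge x -1.7 F slope,y,n [ 9.4 -1.5  8.6] t 28.2167
```

View pics/w22.png

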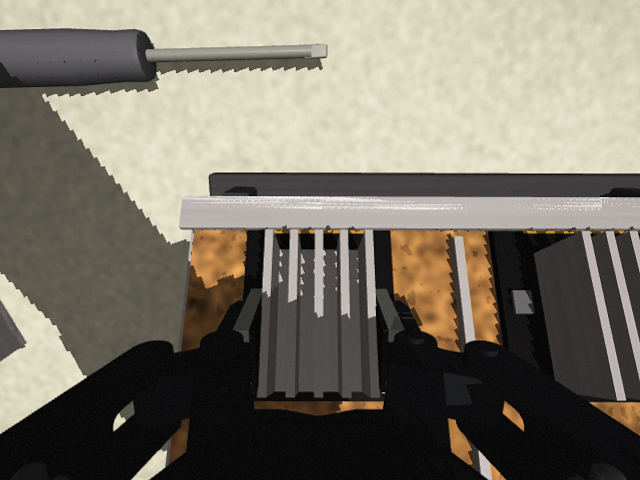

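Emit:
send_rows([
  [0.3,0,-0.4],
  [0.5,0,-0.8],
  [0.8,0,-1.2],
  [0.8,0,-1.2],
  [0.8,0,-1.2],
], grip=[255,255,255,255,255], twist=[0,0,0,0,0])

```text
clock: 28.68
position: [0.4879, 0.1105, 0.0783]
ee_rot: [0.105, 0.698, -0.104, 0.701]
ft_force: [4.2, -3.5, 17.1]
grip_width: 0.461
```

```bash
python3 - <<'E'
from h import *
rest((0,0,-1.8))
E
```

```text
rest xyz mm [ 49.3 -62.   22.5] edge x -1.7 F slope,y,n [14.6 -2.1 13.1] t 28.6833
```

Emit:
send_rows([
  [-0.5,0,0.5],
  [-1,0,0.8],
  [-1,0,0.8],
  [-1,0,0.8],
  [-1,0,0.8],
], grip=[255,255,100,40,0], twist=[0,0,0,0,0])

```text
clock: 29.1
position: [0.4854, 0.1107, 0.077]
ee_rot: [0.104, 0.7, -0.104, 0.699]
ft_force: [-0.1, -0.1, -1.0]
grip_width: 0.87
```

Emit:
send_rows([
  [0,0,0],
  [0,0,0],
  [-10,0,0],
  [-30,0,0],
  [-60,0,0],
], grip=[0,0,0,0,0], twist=[0,0,0,0,0])

```text
clock: 29.52
position: [0.4847, 0.1101, 0.1371]
ee_rot: [0.103, 0.7, -0.105, 0.698]
ft_force: [0.8, -0.2, 0.3]
grip_width: 0.995
```

Emit:
send_rows([
  [-25,10,0],
  [-50,25,0],
  [-75,40,0],
  [-90,50,0],
  [-90,50,0],
], grip=[0,0,0,0,0], twist=[0,0,0,0,0])

```text
clock: 29.93
position: [0.5022, 0.1612, 0.2313]
ee_rot: [0.105, 0.698, -0.102, 0.701]
ft_force: [-0.4, 0.7, 0.2]
grip_width: 0.995
```

Emit:
send_rows([
  [0,0,0],
  [0,0,0],
  [0,0,0],
  [0,0,0],
  [0,0,0],
], grip=[0,0,0,0,0], twist=[0,0,0,0,0])

```text
clock: 30.35
position: [0.5004, 0.158, 0.227]
ee_rot: [0.104, 0.7, -0.105, 0.699]
ft_force: [-0.1, 0.1, -1.2]
grip_width: 1.0
```

```bash
python3 - <<'E'
from h import *
import pickle
o=monitor.get_obs();im,d=viewer.camera("wrist");cv2.imwrite("pics/w23.png",im);pickle.dump(o,open("pics/w23o.pkl","wb"))
print(o["clock"],o["position"])
im,d=viewer.camera("scene");cv2.imwrite("pics/s23.png",cv2.resize(im[210:380,320:560],(800,567)))
E
```

```text
30.35 [0.50038474 0.15803682 0.22701963]
```

View pics/w23.png

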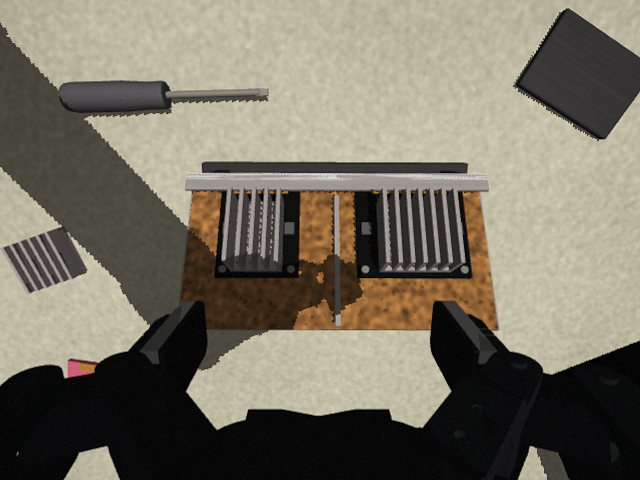

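View pics/s23.png

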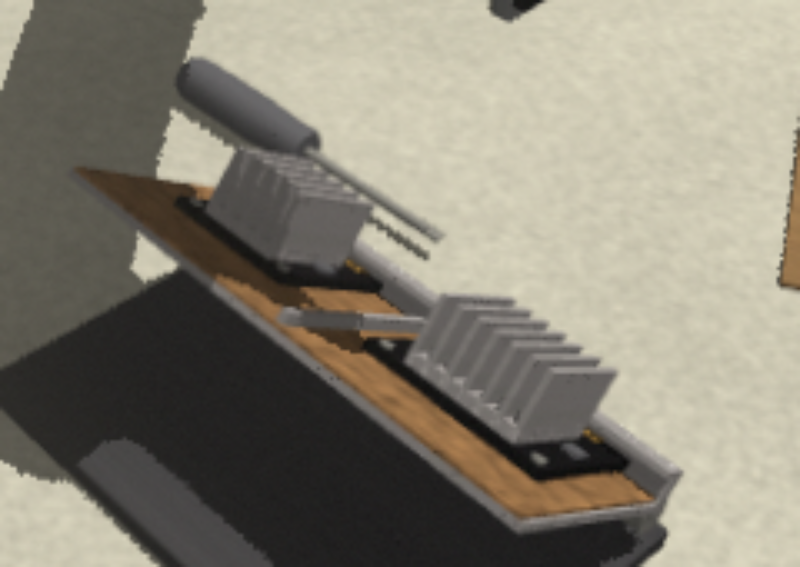

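Both cards look flat with their far edges in line: narrow about row 276 (216–298) and wide about row 277 (357–471). I'll measure the corners now.

```bash
python3 - <<'E'
from chk import *
import pickle
o=pickle.load(open("pics/w23o.pkl","rb"));im=cv2.imread("pics/w23.png")
v=cv2.resize(im[170:335,175:345],None,fx=3.5,fy=3.5,interpolation=cv2.INTER_CUBIC);
a=cv2.resize(im[240:290,205:485],None,fx=2.85,fy=6,interpolation=cv2.INTER_CUBIC)
a=cv2.convertScaleAbs(a,alpha=2.5,beta=10)
b=cv2.resize(im[165:215,205:485],None,fx=2.85,fy=6,interpolation=cv2.INTER_CUBIC)
b=cv2.convertScaleAbs(b,alpha=1.5)
cv2.imwrite("pics/z23.png",np.vstack([b,a])[:600])
# gray gradient edge rows at several columns (board far edge)
g=cv2.GaussianBlur(cv2.cvtColor(im,cv2.COLOR_BGR2GRAY).astype(np.float32),(0,0),0.8)
for nm,cols in(("narrow",range(219,297,6)),("wide",range(360,470,8))):
    R=[]
    for c in cols:
        s=g[268:286,c];dd=np.diff(s)
        R.append(268+np.argmax(dd)+.5)
    print(nm,R)
E
```

```text
narrow [np.float64(277.5), np.float64(277.5), np.float64(277.5), np.float64(277.5), np.float64(277.5), np.float64(277.5), np.float64(277.5), np.float64(277.5), np.float64(277.5), np.float64(277.5), np.float64(277.5), np.float64(277.5), np.float64(277.5)]
wide [np.float64(277.5), np.float64(277.5), np.float64(277.5), np.float64(277.5), np.float64(277.5), np.float64(277.5), np.float64(277.5), np.float64(277.5), np.float64(278.5), np.float64(278.5), np.float64(278.5), np.float64(277.5), np.float64(278.5), np.float64(278.5)]
```

View pics/z23.png

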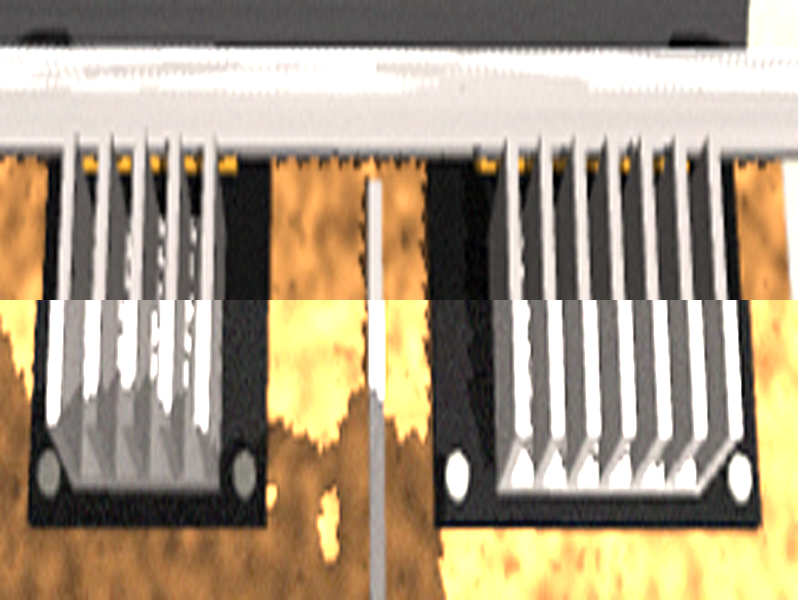

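```bash
python3 - <<'E'
from chk import *
import pickle
o=pickle.load(open("pics/w23o.pkl","rb"));P=lambda p,h:on_plane("wrist",p,h,o)
print("narrow far",P([216,277.5],.005),P([298,277.5],.005),"wide far",P([357.5,277.5],.005),P([471,278],.005))
print("cork top",P([180,329],0),P([497,329.5],0),"hook edge top z14",P([187,190.5],.014),P([488,190.5],.014))
im,d=viewer.camera("top");cv2.imwrite("pics/t24.png",im)
E
```

```text
narrow far [ 80.5 -93.8] [ 80.4 -29.5] wide far [80.4 17.2] [ 80.7 106.3]
cork top [ 119.6 -119.4] [119.8 123.3] hook edge top z14 [   9.8 -121.2] [  9.5 125.5]
```

View pics/t24.png

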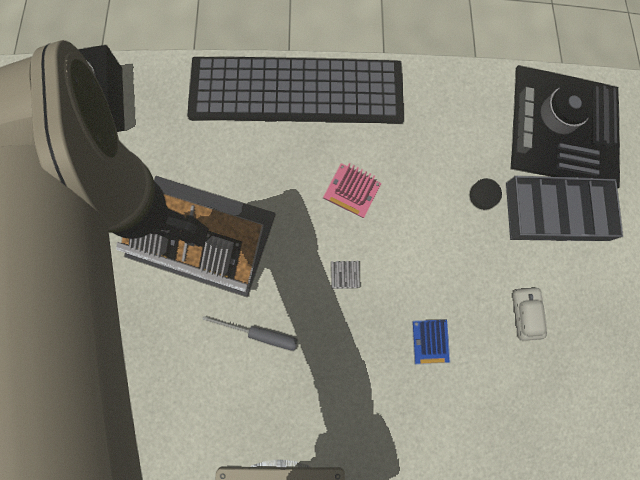

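Far edges measure 80.4–80.7 mm against 80 nominal, level with each other, and the other objects haven't moved. Handing in.

```bash
python3 -c "
from workcell import manip,monitor
print(manip.hand_in(), monitor.get_obs()['clock'])"
```

```text
the job is handed in; nothing more can be done
the job is handed in; nothing more can be done
```

Both cards are on the stand, fins up: the wider was placed first on the left half, then the narrower on the right. Each was slid down until it stopped moving, then let go. I handed the job in at about 30.5 s of the 66 s allowed.

**Stop:** the wide card stopped at about 13 N along the slope and the narrow one at about 15 N, with no further travel.

**Last checks (wrist camera):**

| Check | Measured | Nominal |
|---|---|---|
| Far edge of wide card | 80.4 and 80.7 mm | 80 mm when home |
| Far edge of narrow card | 80.5 and 80.4 mm | 80 mm when home |

- **Square and home:** both cards are parallel to the lip to within the picture's resolution.
- **Stand:** the slope was 33.1° before I laid any card and the same with both on it, just before the narrow one's final slide.
- **Surroundings:** the top view shows the look-alikes and everything else it covers where they were. The arm hides the speaker and the bench to the left of the stand, so I could not check those there.

**What didn't go cleanly:**
- **Narrow card pressed too hard:** while I laid it flat, the push into the face briefly reached about 47 N through the held card. I backed off straight away and the slope did not change.
- **Stop position disagreed:** worked out from the arm's pose, the two stops came out at -4.2 mm (wide) and -1.7 mm (narrow) instead of 0. I put this down to error in where I took the stand to be and in the grasps, because the camera shows both cards home.

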